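Pack the sample jars, close the carton and rub down its seam

TASK

Pack every sample jar from the white bench pad upright into the open shipping carton, then close it: fold down the two end flaps (left and right) first, and the two long flaps (near and far) over them. Then take the burnisher from its stand and, pressing its tip lightly on the gummed strip, rub slowly along the whole seam between the long flaps from the carton's left end to its right end. Finally hang the burnisher back in its stand, and leave the other bench things where they are.

Things in the scene. Friction and masses are not known exactly. Their poses are not given: they have to be found in the camera images.
- carton: open cardboard carton fixed to the bench, outside 170 mm (x) by 220 mm (y) by 90 mm high, walls and floor 4 mm thick; origin at the centre of its underside, x away from the robot, y to the left, z up (turned at most 0.25 rad). Left = +y side, right = -y, near = -x, far = +x. The shut lid bears light pressing; more than 45 N with the burnisher crushes it
- seam_left (a point): left end of the seam between the shut long flaps, on the top of the lid: carton (0, +110, 99) mm. A white gummed paper strip on the far flap's edge, 30 mm wide and too thin to feel, is centred on the seam when shut
- seam_right (a point): right end of the seam: carton (0, -110, 99) mm; the seam is straight between the two points
- flap_left (a joint): end flap of the carton, 164 mm (x) wide by 83.5 mm long, 4 mm thick, hinged along the top of the left wall at carton (0, +110, 92) mm. Joint value 0 = folded flat shut, pi/2 = standing straight up, starts between 1.7 and 2.1 (leaning outward); a stiff crease: it stays at whatever angle it is left (about 0.4 N at the free edge moves it)
- flap_right (a joint): end flap, same size, hinged along the top of the right wall at carton (0, -110, 92) mm. Joint value 0 = folded flat shut, pi/2 = standing straight up, starts between 1.7 and 2.1 (leaning outward); a stiff crease: it stays at whatever angle it is left (about 0.4 N at the free edge moves it)
- flap_near (a joint): long flap of the carton, 218 mm (y) wide by 83.5 mm long, 4 mm thick, hinged along the top of the near wall at carton (-85, 0, 97) mm. Joint value 0 = folded flat shut, pi/2 = standing straight up, starts between 1.7 and 2.1 (leaning outward); a stiff crease: it stays at whatever angle it is left (about 0.4 N at the free edge moves it)
- flap_far (a joint): long flap, same size, hinged along the top of the far wall at carton (+85, 0, 97) mm, with the gummed strip on its free edge. Joint value 0 = folded flat shut, pi/2 = standing straight up, starts between 1.7 and 2.1 (leaning outward); a stiff crease: it stays at whatever angle it is left (about 0.4 N at the free edge moves it)
- stand: aluminium tool stand fixed to the bench: an upright square tube 44 mm wide outside, 30 mm inside, 70 mm tall, open at the top, on a base plate 90 mm square; origin at the centre of its underside
- burnisher: loose hand tool 128 mm long, 120 g, round about its z axis, which points from tip to handle: round steel tip (5 mm radius), steel shaft 20 mm in diameter up to 60 mm, a collar 42 mm in diameter from 60 to 66 mm, then a wooden handle 24 mm in diameter from 66 to 128 mm. It hangs upright in the stand, the collar resting on the stand's top, so that its tip is then 10 mm above the bench. Origin at the very tip
- burnisher_tip (a point): the burnisher's tip point (lowest point when it is held upright)
- jar_1: clear sample jar with a white screw cap, a plain upright cylinder 48 mm in diameter and 51 mm tall, about 90 g, all jars alike; origin at the centre of its underside, z up. There are 2 to 4 jars; an absent one reads None
- jar_2: clear sample jar with a white screw cap, a plain upright cylinder 48 mm in diameter and 51 mm tall, about 90 g, all jars alike; origin at the centre of its underside, z up. There are 2 to 4 jars; an absent one reads None
- jar_3: clear sample jar with a white screw cap, a plain upright cylinder 48 mm in diameter and 51 mm tall, about 90 g, all jars alike; origin at the centre of its underside, z up. There are 2 to 4 jars; an absent one reads None
- jar_4: clear sample jar with a white screw cap, a plain upright cylinder 48 mm in diameter and 51 mm tall, about 90 g, all jars alike; origin at the centre of its underside, z up. There are 2 to 4 jars; an absent one reads None
- pad: white bench pad, 245 mm (x) by 200 mm (y), 3 mm thick, fixed; the jars start standing on it; origin on its underside, 27 mm nearer than its centre. It lies to the left or to the right of the carton, and the stand on the other side
- timer: bystander: grey bench timer, 60 by 60 by 20 mm, lying on the pad beyond the jars; leave alone
- beaker: bystander: glass beaker, 72 mm in diameter, 90 mm tall; leave alone
- reagent_bottle: bystander: amber bottle, 64 mm in diameter, 110 mm tall; leave alone
- flask: bystander: conical flask, 84 mm in diameter, 120 mm tall; leave alone
- dish_stack: bystander: short stack of dishes, 64 mm in diameter (wider than a jar), 36 mm tall, on the bare bench; leave alone
Things that resemble listed ones, but are neither listed nor needed, are in the scene too. There is more than one size of the burnisher; the job needs the middle-sized.

How it is judged:
By the outcome, as a careful person would: the job done as asked, in the order asked, and still so for the second after the job is handed in, with the robot touching nothing.
Of jar_1, jar_2, jar_3, jar_4 only 2 to 4 are there at a start; the rules pass over those that are not, and their reading is None.
At some moment in a run one of jar_1, jar_2, jar_3, jar_4 may be knocked a few centimetres aside while the robot is not near it.
It also fails if it takes over 210 s, if anything falls off the work surface, if the arm or the gripper's body presses on something with over 40 N, if the wrist force passes 120 N, or if a joint passes its speed limit or range.

ROBOT

A 6-joint arm with a two-finger parallel gripper is mounted at the origin on the work surface. World frame = base frame: x ahead of the robot, y to its left, z up, the work surface at z = 0. Lengths are in m, angles in rad, forces in N, time in s.
With the tool pointing down it reaches from about 0.25 to 0.8 m from the base axis. Payload 3.9 kg.
Tool frame: the origin (TCP) lies midway between the tips of the shut fingers; the grasp point (between the pads) lies 19 mm behind it (arm.hold_point_z is the z of the grasp point in the tool frame, in m); z points along the fingers, x is the direction in which the jaws open and shut, and the axes are right-handed (so a half turn about z gives the same grasp; the last joint's range is limited). The gripper opens to 85 mm and grips with 20 to 120 N. Pads are 22 mm wide; open, the fingers measure 114 mm over their backs; the gripper's body (76 mm by 85 mm) begins 54 mm behind the grasp point. The pads swing forward as they close: fully open they stand 13 mm farther back than shut.
Start: joints at [1.155, 0.26, -0.138, 1.173, 0, 1.571], TCP at [0.212, 0.48, 0.231] pointing down, gripper open.
Joint ranges: [-2.78, 2.78], [-0.83, 1.72], [-1.28, 1.37], [-1.9, 2.12], [-1.57, 1.48], [-3.14, 3.14]. Speed limits (rad/s): [2.57, 2.57, 3.14, 3.14, 3.14, 3.14].

INTERFACE

Orientations are given as a unit quaternion [x, y, z, w].
In Python, from cell import status, optics, order, arm gives the robot as it stands.
- The arm moves only by the tool move_arm, never from a script. Its argument "increments" is one flat list of numbers, 7 for each row, row after row: the shift along the world's x, y, z in m, then the turn, a rotation vector about the world's x, y, z in degrees, then the closure, from 0 (fully open) to 1 (shut). In form: [x, y, z, rx, ry, rz, hand, x, y, z, rx, ry, rz, hand, ...]. A call has 1 to 5 rows; each row is the pose to reach, as a shift and turn from the pose commanded when the call began; what a row does not reach only later rows make up. A row lasts 1/10 s, in which the tool goes at most 50 mm and 8.59 degrees, less where a joint would pass 70% of its speed; a pose out of reach is approached as far as the arm can. A call with a gripper value outside its range is refused whole. The fingers move at their own pace and stop on an object; "newtons" is the grip in N (left out, the last holds). Time passes only in rows, so rows that repeat a pose let the fingers close. It gives the time, the measured TCP pose, the force and the opening at its end, in the units of the state.
- status.sense(): the state, without advancing time (a new reading comes with each control period).
- optics.read_camera(name): name is "scene" or "top" or "wrist"; returns the picture (400x640x3 uint8, blue, green, red); there is no depth.
- optics.camera_params(name): a dict with "K" (3x3 intrinsics, pixels), "dist" ([k1, k2, p1, p2, k3] as OpenCV has them; the pictures are not rectified), "R" (3x3) and "t" (3): a world point X has camera coordinates R X + t. Camera axes: x right, y down, z forward; pixel columns grow to the right and rows downward; lengths in m; the calibration is good to about 2 mm. A picture is of the moment at which its call begins: read the wrist's pose just before it. camera_params takes no time and is no camera call; for the wrist camera it gives the pose at the moment of the call.
- order.close_job(): hands the job in, once; it reports no verdict.
The state is a dict: "clock": time; "q": joint angles; "qd": joint speeds; "joint_efforts": joint torques, N m; "position": TCP position; "tool_rot": TCP orientation; "contact_force": force on the tool from outside, world axes, zero at the start; "moment": the same for the moment, N m; "finger_gap": finger opening in m.
Only numpy, scipy, OpenCV 4.12 (cv2) and the standard library are available. Lean on these libraries where they do the work, as an engineer would, in place of code of your own. Each camera call takes 0.05 s, during which the arm holds its last target.

## Working session

There is one attempt and no reset: what is moved stays moved. The work goes in short steps, Python scripts to look and compute and a tool call to move; the robot and the scene stay as the last step left them, time stands still between calls to the robot, and variables do not carry over. Pictures are saved under pics/ and viewed, and the job is handed in when it is done.

Besides the shell and the picture viewer there is one more tool, called after "Request:" in YAML: its name, and indented under it one key for each argument. move_arm: Moves the arm, as the interface text tells. Its arguments: {"type":"object","properties":{"increments":{"type":"array"},"newtons":{"type":"number"}},"required":["increments"]}

```bash
ls; mkdir -p pics
python3 - <<'E'
from cell import status, optics, order, arm
import cv2
print(status.sense()); print(arm.hold_point_z)
for n in ("scene","top","wrist"):
    p=optics.camera_params(n); print(n,p)
    cv2.imwrite(f"pics/{n}0.png",optics.read_camera(n))
E
```

```text
pics
{'clock': 0.0, 'q': array([ 1.15497622e+00,  2.60662820e-01, -1.39401221e-01,  1.17266930e+00,
       -5.16109743e-05,  1.57077830e+00]), 'qd': array([ 0.000496  , -0.00085387,  0.00082062, -0.00089931,  0.00090985,
       -0.00256739]), 'joint_efforts': array([-2.30721140e-03, -4.05681896e+01,  2.53920883e+01,  1.89343735e-02,
       -2.36123478e-04,  4.57282127e-06]), 'position': array([0.21180739, 0.4796297 , 0.23046383]), 'tool_rot': array([ 8.37831259e-01,  5.45928423e-01, -7.97368374e-04,  5.50342368e-04]), 'contact_force': array([-0.41387151,  0.19574372,  0.35041052]), 'moment': array([ 0.06468158, -0.01159984, -0.00395393]), 'finger_gap': 0.08499714338582187}
-0.0187
scene {'K': array([[402.87491111,   0.        , 317.08888459],
       [  0.        , 402.87491111, 203.28951997],
       [  0.        ,   0.        ,   1.        ]]), 'dist': array([-0.06357135,  0.        ,  0.        ,  0.        ,  0.        ]), 'R': array([[ 0.81755957,  0.57549116,  0.02015649],
       [ 0.35870597, -0.48158124, -0.79963087],
       [-0.4504735 ,  0.66097612, -0.60015347]]), 't': array
[... 238 characters left out ...]
       , 0.        , 0.        , 0.        ]), 'R': array([[ 0.00445309, -0.99994852, -0.00911778],
       [-0.98355141, -0.00273324, -0.18060775],
       [ 0.18057353,  0.00977206, -0.98351294]]), 't': array([0.02099493, 0.55689451, 1.10704563])}
wrist {'K': array([[356.95347786,   0.        , 324.52295961],
       [  0.        , 356.95347786, 194.2268959 ],
       [  0.        ,   0.        ,   1.        ]]), 'dist': array([-0.00584949,  0.        ,  0.        ,  0.        ,  0.        ]), 'R': array([[ 0.40436488,  0.91459598, -0.00179879],
       [ 0.86788329, -0.38309007,  0.31626033],
       [ 0.28856133, -0.12944571, -0.94867074]]), 't': array([-0.5235819 , -0.04038433,  0.38088726])}
```

View pics/scene0.png

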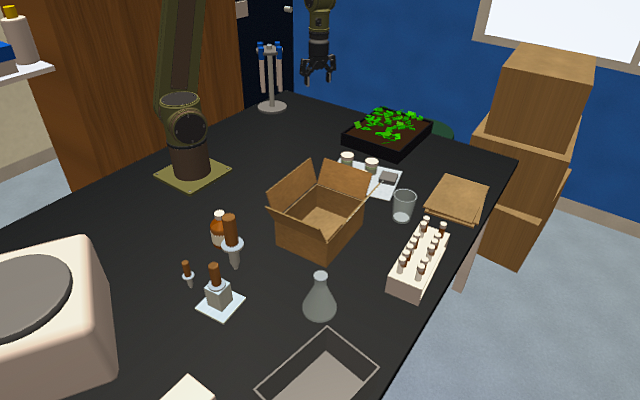

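View pics/top0.png

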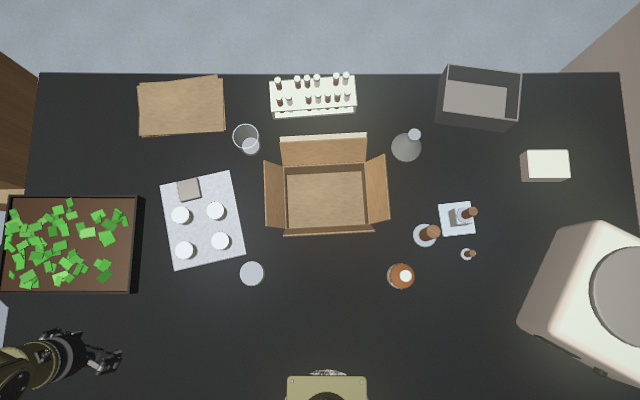

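View pics/wrist0.png

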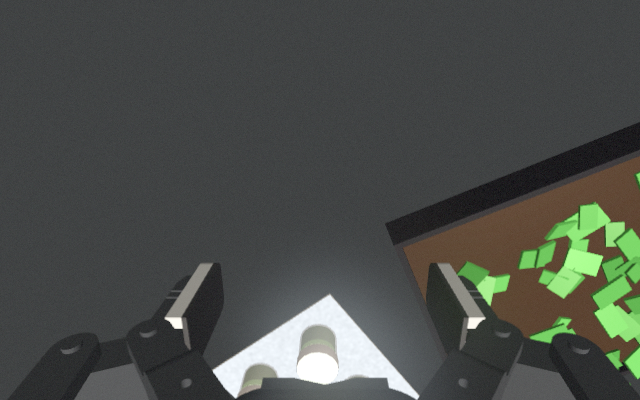

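The pictures show four jars on the pad, which is left of the carton: top-view pixels (180,215), (216,210), (185,250) and (221,241). A look-alike cap sits off the pad at (251,273). The stand with the middle burnisher is at (458,216), the larger tool at (428,233) and the small one at (468,254). Next I'll set up helpers and measure.

```bash
cat > h.py <<'E'
import numpy as np, cv2
def prm(n):
    from cell import optics
    return optics.camera_params(n)
def ray(p,uv):
    uv=np.array(uv,float).reshape(-1,1,2)
    x=cv2.undistortPoints(uv,p['K'],p['dist']).reshape(-1,2)
    d=np.c_[x,np.ones(len(x))]@p['R']
    C=-p['R'].T@p['t']
    return C,d/np.linalg.norm(d,axis=1,keepdims=True)
def plane(p,uv,z):
    C,d=ray(p,uv); s=(z-C[2])/d[:,2]
    return C+d*s[:,None]
def tri(obs):
    A=np.zeros((3,3));b=np.zeros(3);L=[]
    for p,uv in obs:
        C,d=ray(p,uv);M=np.eye(3)-np.outer(d[0],d[0]);A+=M;b+=M@C;L.append((C,d[0]))
    X=np.linalg.solve(A,b)
    return X,[np.linalg.norm(np.cross(X-C,d)) for C,d in L]
def proj(p,X):
    X=np.array(X,float).reshape(-1,3)
    return cv2.projectPoints(X,cv2.Rodrigues(p['R'])[0],p['t'],p['K'],p['dist'])[0].reshape(-1,2)
E
python3 - <<'E'
from h import *
t=cv2.imread('pics/top0.png');s=cv2.imread('pics/scene0.png')
def z(im,x0,y0,x1,y1,k,n): cv2.imwrite(n,cv2.resize(im[y0:y1,x0:x1],None,fx=k,fy=k,interpolation=cv2.INTER_CUBIC))
z(t,145,160,275,290,4.5,'pics/t_pad.png')
z(t,255,125,400,245,5,'pics/t_carton.png')
z(t,380,190,490,290,5,'pics/t_stand.png')
z(s,170,200,290,330,4.5,'pics/s_stand.png')
z(s,255,140,415,270,5,'pics/s_carton.png')
for n in('top','scene','wrist'):
    p=prm(n);print(n,-p['R'].T@p['t'])
E
```

```text
top [0.34773775 0.01169785 1.1895646 ]
scene [ 1.06736673 -0.75618374  0.79733886]
wrist [0.13688032 0.51275082 0.37327312]
```

View pics/t_pad.png

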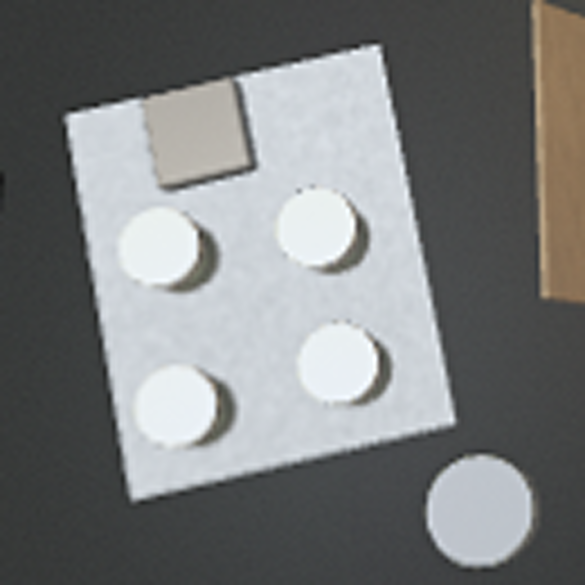

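View pics/t_carton.png

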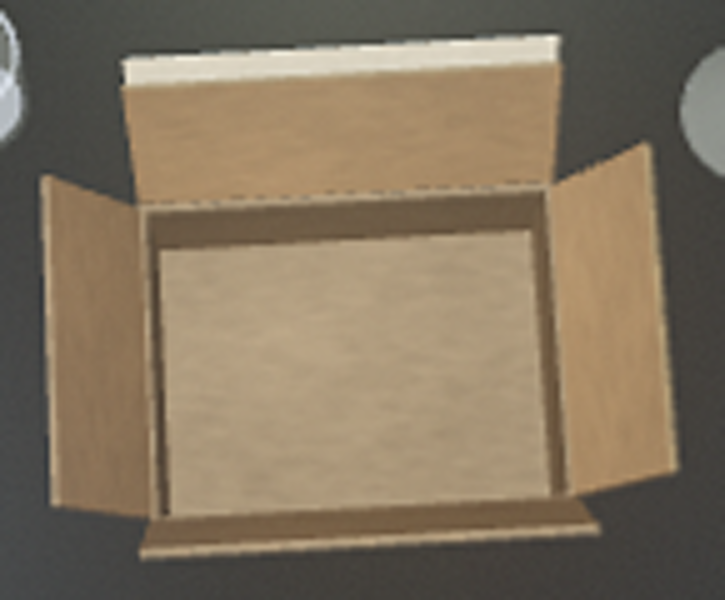

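View pics/t_stand.png

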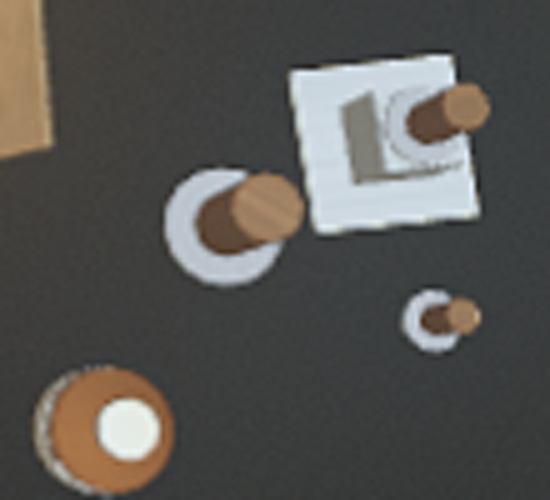

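View pics/s_stand.png

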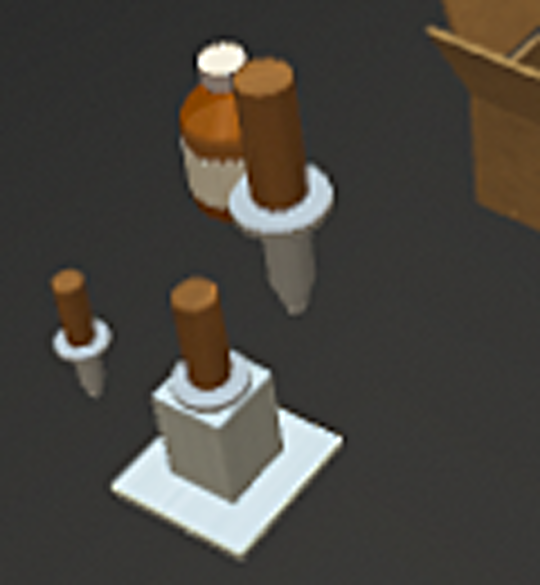

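View pics/s_carton.png

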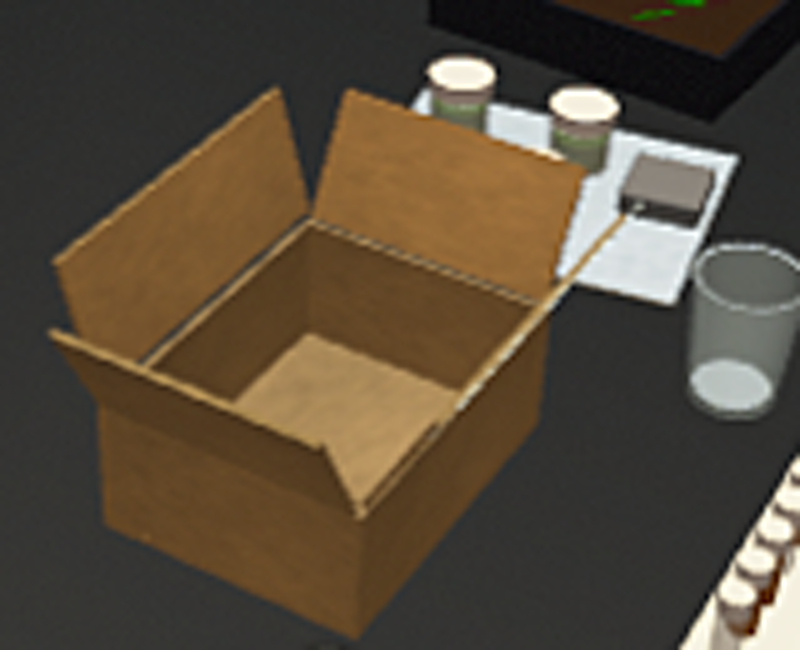

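Run:
```python
from h import *
np.set_printoptions(precision=4,suppress=True)
t=cv2.imread('pics/top0.png');s=cv2.imread('pics/scene0.png')
P=prm('top');S=prm('scene')
# jar caps
hsv=cv2.cvtColor(t,cv2.COLOR_BGR2HSV)
m=((t.min(2)>222)).astype(np.uint8);m[:, :150]=0;m[:, 260:]=0
n,l,st,c=cv2.connectedComponentsWithStats(m)
for i in range(1,n):
    if st[i,4]>60: print('top cap',st[i],c[i],plane(P,c[i],0.054)[0])
ms=((s.min(2)>190)).astype(np.uint8)
n,l,st,c=cv2.connectedComponentsWithStats(ms[140:200,330:400])
for i in range(1,n):
    if st[i,4]>20: print('scene cap',st[i],c[i]+[330,140])
f=lambda L:np.array(L)/5+np.array([255,125])-0.4
fl=f([(160,252),(530,232),(548,497),(167,515)])
rim=f([(150,212),(547,190),(567,495),(158,518)])
for nm,z,px in(('floor',.004,fl),('rim',.092,rim)):
    X=plane(P,px,z);print(nm,X,X.mean(0),[np.linalg.norm(X[i]-X[(i+1)%4]) for i in range(4)])
    for a,b in((0,1),(3,2)):
        d=X[b]-X[a];print(' yaw(-y edge)',np.arctan2(d[0],-d[1]))
    for a,b in((3,0),(2,1)):
        d=X[b]-X[a];print(' yaw(x edge)',np.arctan2(d[1],d[0]))
g=lambda L:np.array(L)/5+np.array([380,190])-.4
b=g([(290,72),(452,55),(479,213),(317,233)])
X=plane(P,b,.004);print('stand base',X,X.mean(0),[np.linalg.norm(X[i]-X[(i+1)%4]) for i in range(4)])
k=lambda L:np.array(L)/4.5+np.array([170,200])-.4
print('handle top',tri([(P,g([(466,107)])),(S,k([(195,291)]))]))
print('collar',tri([(P,g([(421,127)])),(S,k([(209,379)]))]))
print('big top',tri([(P,g([(269,207)])),(S,k([(265,75)]))]))
print('big collar',tri([(P,g([(224,227)])),(S,k([(282,198)]))]))
print('small top',tri([(P,g([(463,316)])),(S,k([(69,279)]))]))
```

```text
top cap [207 202  17  17 228] [214.6404 209.8991] [0.5276 0.2991 0.054 ]
top cap [171 206  18  17 231] [179.6147 214.2554] [0.5156 0.3919 0.054 ]
top cap [211 232  18  17 238] [219.5126 240.1345] [0.4466 0.2822 0.054 ]
top cap [175 241  18  18 236] [183.1992 249.6737] [0.4214 0.3764 0.054 ]
scene cap [11 12 13  6 61] [347.0656 154.3607]
scene cap [35 18 14  6 64] [371.5 160.5]
scene cap [23 21 12 10 76] [358.4474 165.0132]
scene cap [ 37  27  33  33 469] [381.7122 185.194 ]
floor [[ 0.6365  0.1121  0.004 ]
 [ 0.6486 -0.0982  0.004 ]
 [ 0.497  -0.1061  0.004 ]
 [ 0.4863  0.1056  0.004 ]] [0.5671 0.0033 0.004 ] [np.float64(0.21062797584513288), np.float64(0.15174860391984793), np.float64(0.21194995508423317), np.float64(0.15033165469095922)]
 yaw(-y edge) 0.05764173438044409
 yaw(-y edge) 0.050895317593108384
 yaw(x edge) 0.0434504804992565
 yaw(x edge) 0.05226329209342026
rim [[ 0.6367  0.1103  0.092 ]
 [ 0.6491 -0.0993  0.092 ]
 [ 0.487  -0.1071  0.092 ]
 [ 0.4744  0.1032  0.092 ]] [0.5618 0.0018 0.092 ] [np.float64(0.20994849294920198), np.float64(0.16224388500769396), np.float64(0.
[... 354 characters left out ...]
4186184608), np.float64(0.08874600276554394), np.float64(0.08948016103666313), np.float64(0.09047684911431868)]
handle top (array([ 0.5143, -0.3592,  0.1374]), [np.float64(0.001008446610385532), np.float64(0.0010084466103854174)])
collar (array([ 0.5134, -0.3594,  0.0714]), [np.float64(1.776121328966303e-05), np.float64(1.7761213289716572e-05)])
big top (array([ 0.46  , -0.2495,  0.1801]), [np.float64(0.0014137983318064722), np.float64(0.0014137983318063658)])
big collar (array([ 0.4595, -0.2497,  0.0898]), [np.float64(0.00137978880618162), np.float64(0.0013797888061816913)])
small top (array([ 0.4148, -0.3668,  0.0923]), [np.float64(0.0012291702978156844), np.float64(0.001229170297815765)])
```

Run:
```python
from h import *
np.set_printoptions(precision=4,suppress=True)
P=prm('top');S=prm('scene')
J=np.array([[.5276,.2991,.054],[.5156,.3919,.054],[.4466,.2822,.054],[.4214,.3764,.054]])
print(proj(S,J))
T=[(214.64,209.9),(179.61,214.26)]
for a in T:
  for b in((347.07,154.36),(371.5,160.5)):
    print(a,b,tri([(P,a),(S,b)]))
# others
for n,uv,z in(('timer',(187,188),.023),('timer corner low',(199,199),.023),('beaker',(250,146),0),('rack near edge',(312,116),0.),('flask',(404,150),0.0),('bottle',(399,277),.0),('dish',(251,273),.036)):
    print(n,plane(P,uv,z)[0])
```

```text
[[360.9153 172.1167]
 [370.9324 160.0157]
 [338.4953 166.6991]
 [346.5241 153.7996]]
(214.64, 209.9) (347.07, 154.36) (array([0.5025, 0.2682, 0.1341]), [np.float64(0.015681649950460334), np.float64(0.01568164995046037)])
(214.64, 209.9) (371.5, 160.5) (array([0.5386, 0.3012, 0.0982]), [np.float64(0.02163756415698622), np.float64(0.021637564156986196)])
(179.61, 214.26) (347.07, 154.36) (array([0.4798, 0.3499, 0.0973]), [np.float64(0.038117268227952396), np.float64(0.03811726822795232)])
(179.61, 214.26) (371.5, 160.5) (array([0.5166, 0.3933, 0.0514]), [np.float64(0.0008057457570572594), np.float64(0.0008057457570572838)])
timer [0.5939 0.3864 0.023 ]
timer corner low [0.5629 0.3515 0.023 ]
beaker [0.7231 0.2196 0.    ]
rack near edge [0.8146 0.0412 0.    ]
flask [ 0.7118 -0.2237  0.    ]
bottle [ 0.353  -0.1986  0.    ]
dish [0.3614 0.199  0.036 ]
```

Two views put the cap height at about 51–54 mm, which fits. I'll move above jar D (0.421, 0.376).

Request:
move_arm:
  increments: [0.045,-0.022,0,0,0,6,0.1,0.09,-0.045,0,0,0,13,0.1,0.135,-0.067,0,0,0,20,0.1,0.18,-0.09,0,0,0,27,0.1,0.209,-0.103,-0.02,0,0,27,0.1]
  newtons: 30

```text
clock: 0.65
position: [0.4251, 0.3767, 0.2133]
tool_rot: [0.687, 0.726, 0.003, 0.001]
contact_force: [0.3, 1.2, -0.9]
finger_gap: 0.0768
```

Run:
```python
from cell import *
from h import *
import cv2
s=status.sense();print(s['position'],s['tool_rot'],s['q'],s['finger_gap'])
p=prm('wrist');im=optics.read_camera('wrist');cv2.imwrite('pics/w1.png',im)
J=np.array([[.5276,.2991,.054],[.5156,.3919,.054],[.4466,.2822,.054],[.4214,.3764,.054]])
print(proj(p,J))
m=(im.min(2)>225).astype(np.uint8)
n,l,st,c=cv2.connectedComponentsWithStats(m)
for i in range(1,n):
    if st[i,4]>300: print(st[i],c[i],plane(p,c[i],.054)[0])
```

```text
[0.42506506 0.37674474 0.21331583] [6.87308816e-01 7.26359785e-01 2.77255200e-03 6.06427509e-04] [ 7.25615397e-01  3.37166202e-01 -7.44690353e-02  1.15353127e+00
 -7.24199736e-04  6.70379706e-01] 0.07678953201763143
[[237.73967609 271.73418624]
 [334.75375646 265.25903646]
 [216.5367325  191.0069819 ]
 [323.91428341 169.07243739]]
[ 297  147   53   49 1959] [323.28534967 170.70495151] [0.42289625 0.37593171 0.054     ]
[ 192  170   51   46 1827] [217.25232622 192.19978106] [0.44768713 0.28278868 0.054     ]
[ 312  246   45   40 1437] [334.28462074 265.49756437] [0.51588172 0.39146815 0.054     ]
[222 253  40  40 912] [245.39254386 271.55482456] [0.52700973 0.30645712 0.054     ]
```

View pics/w1.png

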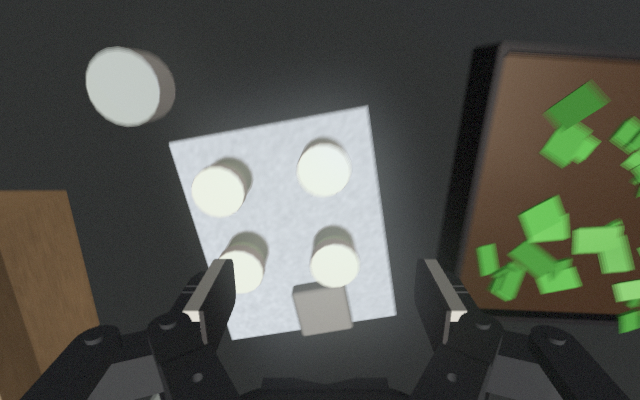

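The wrist picture shows the four caps, near (323,170), (217,192), (334,265) and (243,271), within 2 mm of the top view. Descending on D.

Request:
move_arm:
  increments: [0.001,0,-0.045,0,0,0,0.1,0.001,0,-0.09,0,0,0,0.1,0.001,0,-0.135,0,0,0,0.1,0.001,0,-0.175,0,0,0,0.1,0.001,0,-0.194,0,0,0,0.1]

```text
clock: 1.2
position: [0.4192, 0.375, 0.0132]
tool_rot: [0.687, 0.726, -0.004, -0.0]
contact_force: [-0.5, -0.9, 0.1]
finger_gap: 0.0765
```

Request:
move_arm:
  increments: [0,0,0,0,0,0,0.8,0,0,0,0,0,0,0.8,0,0,0,0,0,0,0.8,0,0,0,0,0,0,0.8,0,0,0,0,0,0,0.8]

```text
clock: 1.7
position: [0.4227, 0.3779, 0.0185]
tool_rot: [0.687, 0.726, 0.001, 0.0]
contact_force: [0.3, -1.4, -1.4]
finger_gap: 0.0473
```

Request:
move_arm:
  increments: [0,0,0.04,0,0,0,0.8,0,0,0.085,0,0,0,0.8,0,0,0.13,0,0,0,0.8,0,0,0.175,0,0,0,0.8,0.02,-0.03,0.21,0,0,0,0.8]

```text
clock: 2.2
position: [0.4414, 0.3503, 0.231]
tool_rot: [0.685, 0.728, 0.003, -0.001]
contact_force: [1.6, 0.7, -1.7]
finger_gap: 0.0474
```

Request:
move_arm:
  increments: [0.02,-0.04,0.005,0,0,0,0.8,0.045,-0.083,0.005,0,0,0,0.8,0.07,-0.126,0.005,0,0,0,0.8,0.095,-0.169,0.005,0,0,0,0.8,0.118,-0.21,0.005,0,0,0,0.8]

```text
clock: 2.7
position: [0.5608, 0.1355, 0.233]
tool_rot: [0.687, 0.726, 0.001, 0.0]
contact_force: [1.0, 0.4, -1.2]
finger_gap: 0.0475
```

Request:
move_arm:
  increments: [0.02,-0.04,0,0,0,0,0.8,0.0376,-0.0827,0,0,0,0,0.8,0.0376,-0.0827,0,0,0,0,0.8,0.0376,-0.0827,-0.03,0,0,0,0.8,0.0376,-0.0827,-0.06,0,0,0,0.8]

```text
clock: 3.2
position: [0.5987, 0.0545, 0.173]
tool_rot: [0.688, 0.726, 0.002, 0.001]
contact_force: [0.5, 0.1, -2.2]
finger_gap: 0.0474
```

```bash
cat > look.py <<'E'
import sys
from cell import *
from h import *
np.set_printoptions(precision=4,suppress=True)
def look(names,tag):
    s=status.sense();print(s['clock'],s['position'],s['tool_rot'],s['finger_gap'],s['contact_force'])
    for n in names:
        cv2.imwrite(f'pics/{tag}_{n}.png',optics.read_camera(n))
if __name__=='__main__': look(sys.argv[2:],sys.argv[1])
E
python3 look.py a1 wrist scene
```

```text
3.2 [0.5987 0.0545 0.173 ] [0.6876 0.726  0.0016 0.0011] 0.04737712723344488 [ 0.5266  0.0823 -2.1886]
```

View pics/a1_wrist.png

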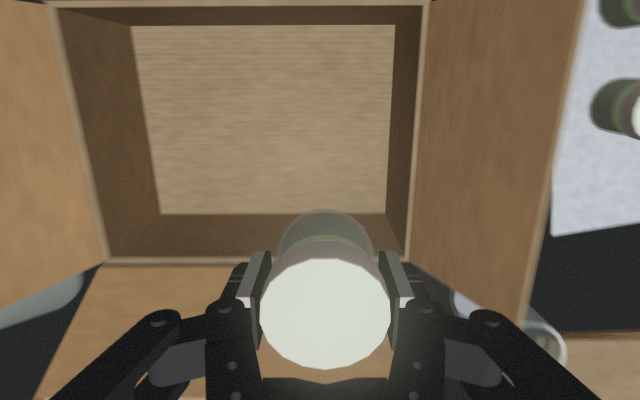

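View pics/a1_scene.png

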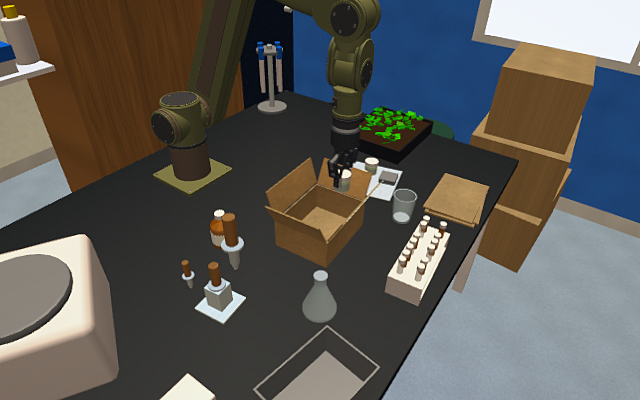

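The jar is held upright above the far-left of the carton. The rim's inner corners are near (107,258), (403,258), (428,5) and (52,5). I'll cross-check the carton pose from this view.

Run:
```python
from h import *
np.set_printoptions(precision=4,suppress=True)
p=prm('wrist')
X=plane(p,[(107,258),(404,258),(427,6),(52,6)],.09);print(X,X.mean(0));d=X[0]-X[1];print(np.arctan2(d[0],-d[1]))
print([np.linalg.norm(X[i]-X[(i+1)%4]) for i in range(4)])
```

```text
[[ 0.6398 -0.0943  0.09  ]
 [ 0.6285  0.1116  0.09  ]
 [ 0.4715  0.1051  0.09  ]
 [ 0.4828 -0.1044  0.09  ]] [0.5556 0.0045 0.09  ]
0.055072529610822145
[np.float64(0.2062497426845917), np.float64(0.1570849051487185), np.float64(0.20985001726932118), np.float64(0.1573802375584387)]
```

Request:
move_arm:
  increments: [-0.002,0,-0.04,0,0,0,0.8,-0.003,0,-0.08,0,0,0,0.8,-0.003,0,-0.115,0,0,0,0.8,-0.003,0,-0.14,0,0,0,0.8,-0.003,0,-0.152,0,0,0,0.8]

```text
clock: 3.8
position: [0.5949, 0.0509, 0.0205]
tool_rot: [0.688, 0.726, -0.003, 0.003]
contact_force: [-2.3, -20.6, 13.6]
finger_gap: 0.0471
```

Request:
move_arm:
  increments: [0,0,-0.001,0,0,0,0.8,0,0,-0.001,0,0,0,0.7,0,0,-0.001,0,0,0,0.3,0,0,-0.001,0,0,0,0.3,0,0,-0.001,0,0,0,0.3]

```text
clock: 4.3
position: [0.5958, 0.0468, 0.022]
tool_rot: [0.689, 0.725, -0.005, 0.006]
contact_force: [-2.0, -24.2, 5.4]
finger_gap: 0.0592
```

There's a −20 N sideways force, so the hand is probably touching the left wall or flap. Looking.

```bash
python3 look.py a2 wrist scene top
python3 - <<'E'
import cv2
s=cv2.imread('pics/a2_scene.png')[110:280,240:440];cv2.imwrite('pics/a2z.png',cv2.resize(s,None,fx=4,fy=3.5,interpolation=cv2.INTER_CUBIC))
E
```

```text
4.3 [0.5958 0.0468 0.022 ] [ 0.689   0.7248 -0.0047  0.0064] 0.05915050476256018 [ -2.0446 -24.1911   5.3597]
```

View pics/a2_wrist.png

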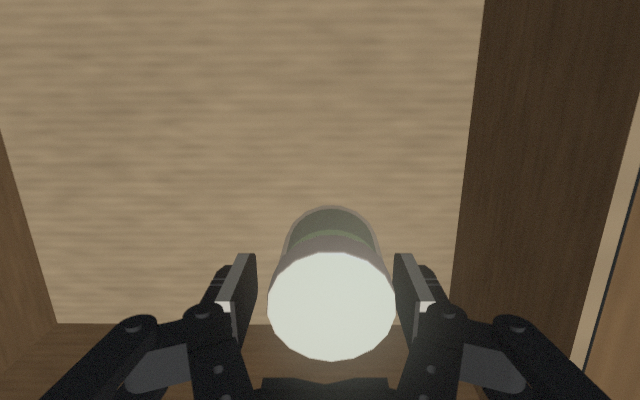

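View pics/a2z.png

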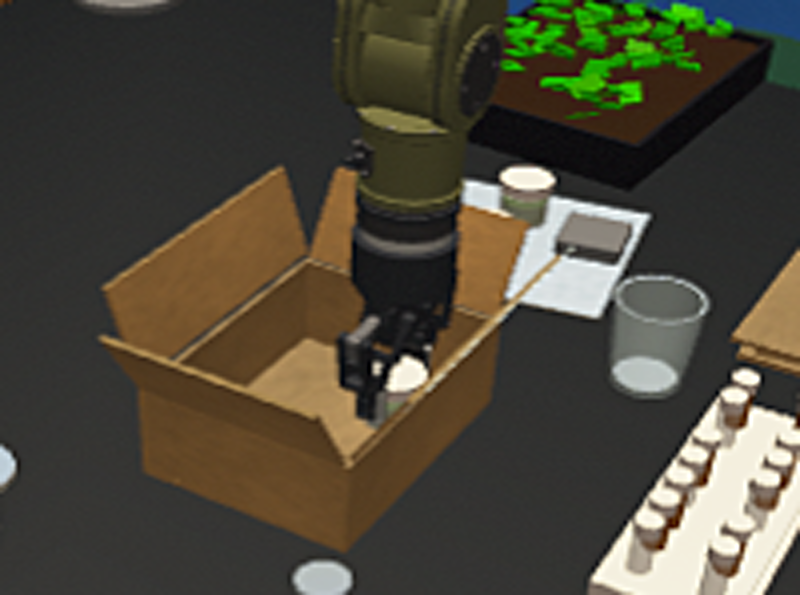

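Jar 1 stands upright and is released. The hand's knuckle bears on the left rim, so I'll ease −y, lift, and use smaller y offsets for the rest.

Request:
move_arm:
  increments: [0,-0.003,0.0,0,0,0,0.3,0,-0.006,0.01,0,0,0,0.3,0,-0.006,0.03,0,0,0,0.3,0,-0.006,0.06,0,0,0,0.3,0,-0.006,0.1,0,0,0,0.3]

```text
clock: 4.95
position: [0.594, 0.0495, 0.1209]
tool_rot: [0.687, 0.727, -0.0, -0.001]
contact_force: [0.9, -0.0, -0.1]
finger_gap: 0.0597
```

Request:
move_arm:
  increments: [0,0,0.05,0,0,0,0.1,0,0,0.1,0,0,0,0.1,-0.02,0.03,0.12,0,0,0,0.1,-0.045,0.073,0.12,0,0,0,0.1,-0.07,0.115,0.12,0,0,0,0.1]

```text
clock: 5.45
position: [0.5251, 0.1658, 0.243]
tool_rot: [0.688, 0.726, 0.003, 0.001]
contact_force: [0.3, 0.7, -0.1]
finger_gap: 0.077
```

```bash
cat > caps.py <<'E'
from cell import *
from h import *
import sys
np.set_printoptions(precision=4,suppress=True)
s=status.sense();print(s['clock'],s['position'],s['tool_rot'],s['q'],s['finger_gap'],s['contact_force'])
im=optics.read_camera('top');P=prm('top');cv2.imwrite('pics/%s.png'%sys.argv[1],im)
m=(im.min(2)>205).astype(np.uint8)
n,l,st,c=cv2.connectedComponentsWithStats(m[180:300,150:400])
for i in range(1,n):
    if 80<st[i,4]<600: print(st[i],c[i]+[150,180],'pad',plane(P,c[i]+[150,180],.054)[0])
E
python3 caps.py b1
```

```text
5.45 [0.5251 0.1658 0.243 ] [0.6876 0.7261 0.0031 0.0012] [ 0.3052  0.2948 -0.0585  1.211   0.0009  0.2507] 0.07695727674525381 [ 0.3059  0.6933 -0.1438]
[150   0  17  15 212] [308.0566 186.4623] pad [0.5925 0.0492 0.054 ]
[ 10   5  11  52 231] [166.0823 204.6926] pad [0.5414 0.4296 0.054 ]
```

View pics/b1.png

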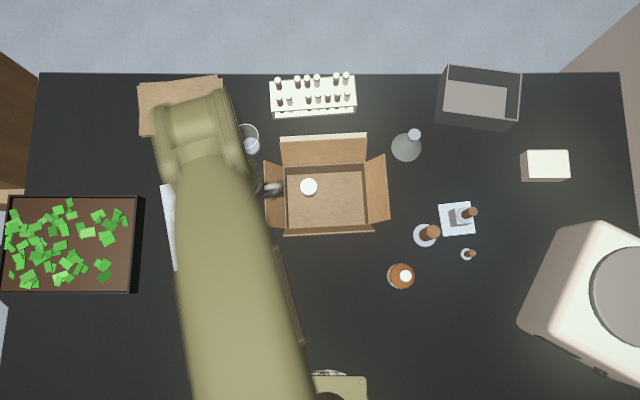

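Jar 1 stands in the carton, cap at (308,186). The arm hides the pad from the top camera, so I'll use the wrist camera for the rest.

Request:
move_arm:
  increments: [-0.025,0.04,0,0,0,0,0.1,-0.05,0.08,0,0,0,0,0.1,-0.077,0.12,-0.01,0,0,0,0.1,-0.077,0.12,-0.03,0,0,0,0.1,-0.077,0.12,-0.03,0,0,0,0.1]

```text
clock: 6.0
position: [0.4455, 0.2848, 0.209]
tool_rot: [0.686, 0.728, -0.001, -0.0]
contact_force: [0.5, 0.7, -0.1]
finger_gap: 0.0767
```

```bash
cat > wcaps.py <<'E'
from cell import *
from h import *
import sys
np.set_printoptions(precision=4,suppress=True)
s=status.sense();print(s['clock'],s['position'],s['tool_rot'],s['q'],s['finger_gap'],s['contact_force'])
p=prm('wrist');im=optics.read_camera('wrist');cv2.imwrite('pics/%s.png'%sys.argv[1],im)
m=(im.min(2)>222).astype(np.uint8)
n,l,st,c=cv2.connectedComponentsWithStats(m)
for i in range(1,n):
    if st[i,4]>300: print(st[i],c[i],plane(p,c[i],.054)[0])
E
python3 wcaps.py w2
```

```text
6.0 [0.4455 0.2848 0.209 ] [ 0.6858  0.7278 -0.0009 -0.0003] [ 0.5688  0.2782 -0.1719  1.1225  0.0002  0.5093] 0.07671946926810763 [ 0.4542  0.7406 -0.0545]
[ 297  151   53   52 2147] [322.8933 176.3302] [0.4462 0.2833 0.054 ]
[ 412  233   50   38 1245] [438.1679 249.9671] [0.5105 0.3941 0.054 ]
[ 312  239   49   44 1683] [335.8217 260.8509] [0.5274 0.3001 0.054 ]
[  54  289   44   38 1293] [ 75.4664 307.3542] [0.5942 0.0475 0.054 ]
```

View pics/w2.png

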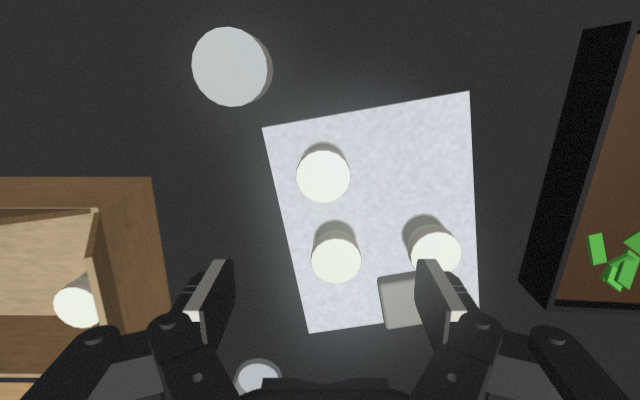

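Jar C is at (323,176), i.e. (0.446, 0.283), and the others are unmoved. Grasping C.

Request:
move_arm:
  increments: [-0.001,0,-0.045,0,0,0,0.1,-0.001,0,-0.09,0,0,0,0.1,-0.001,0,-0.135,0,0,0,0.1,-0.001,0,-0.175,0,0,0,0.1,-0.001,0,-0.192,0,0,0,0.1]

```text
clock: 6.55
position: [0.4461, 0.282, 0.0152]
tool_rot: [0.688, 0.726, -0.002, -0.0]
contact_force: [-0.3, 0.4, -0.1]
finger_gap: 0.077
```

Request:
move_arm:
  increments: [0,0,0,0,0,0,0.8,0,0,0,0,0,0,0.8,0,0,0,0,0,0,0.8,0,0,0,0,0,0,0.8,0,0,0.02,0,0,0,0.8]

```text
clock: 7.05
position: [0.4454, 0.2829, 0.0365]
tool_rot: [0.687, 0.726, -0.001, -0.0]
contact_force: [0.6, -1.2, -2.1]
finger_gap: 0.0473
```

Request:
move_arm:
  increments: [0,0,0.045,0,0,0,0.8,0,0,0.09,0,0,0,0.8,0,0,0.135,0,0,0,0.8,0.01,-0.02,0.175,0,0,0,0.8,0.025,-0.05,0.195,0,0,0,0.8]

```text
clock: 7.55
position: [0.4731, 0.2353, 0.2375]
tool_rot: [0.686, 0.728, 0.004, 0.001]
contact_force: [0.4, -0.2, -1.0]
finger_gap: 0.0472
```

Request:
move_arm:
  increments: [0.02,-0.042,0,0,0,0,0.8,0.04,-0.084,0,0,0,0,0.8,0.06,-0.126,0,0,0,0,0.8,0.08,-0.168,0,0,0,0,0.8,0.1,-0.21,0,0,0,0,0.8]

```text
clock: 8.05
position: [0.5722, 0.022, 0.2334]
tool_rot: [0.687, 0.726, 0.001, 0.001]
contact_force: [0.1, 0.7, -2.0]
finger_gap: 0.0473
```

Request:
move_arm:
  increments: [0.02,-0.04,0,0,0,0,0.8,0.0276,-0.056,0,0,0,0,0.8,0.0276,-0.056,-0.03,0,0,0,0.8,0.0276,-0.056,-0.07,0,0,0,0.8,0.0276,-0.056,-0.11,0,0,0,0.8]

```text
clock: 8.55
position: [0.5999, -0.0323, 0.1225]
tool_rot: [0.687, 0.726, 0.001, 0.001]
contact_force: [0.3, 0.8, -2.1]
finger_gap: 0.0473
```

```bash
python3 look.py c1 wrist
```

```text
8.55 [ 0.5999 -0.0323  0.1225] [0.6873 0.7263 0.0012 0.0011] 0.047251536742405204 [ 0.2886  0.7544 -2.0772]
```

View pics/c1_wrist.png

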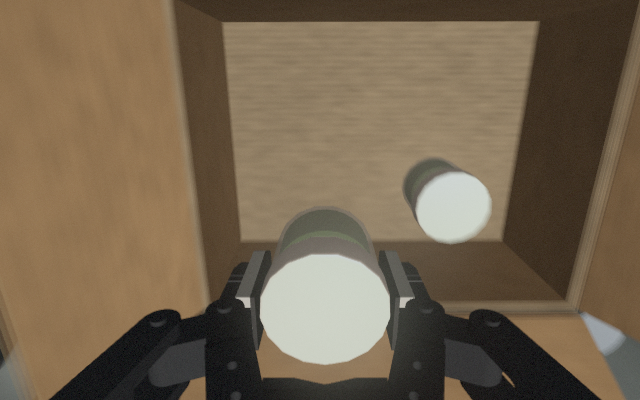

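Request:
move_arm:
  increments: [0,0,-0.035,0,0,0,0.8,0,0,-0.065,0,0,0,0.8,0,0,-0.085,0,0,0,0.8,0,0,-0.097,0,0,0,0.8,0,0,-0.103,0,0,0,0.8]

```text
clock: 9.1
position: [0.5989, -0.0319, 0.0197]
tool_rot: [0.687, 0.727, -0.0, -0.0]
contact_force: [-14.5, 0.9, 44.5]
finger_gap: 0.0468
```

Request:
move_arm:
  increments: [0,0,0,0,0,0,0.7,0,0,0,0,0,0,0.3,0,0,0,0,0,0,0.3,0,0,0,0,0,0,0.3,0,0,0.02,0,0,0,0.3]

```text
clock: 9.6
position: [0.5971, -0.0322, 0.0374]
tool_rot: [0.687, 0.726, -0.002, -0.002]
contact_force: [-0.2, 0.5, 0.0]
finger_gap: 0.0599
```

Request:
move_arm:
  increments: [0,0,0.04,0,0,0,0.3,0,0,0.085,0,0,0,0.3,0,0,0.13,0,0,0,0.1,0,0,0.175,0,0,0,0.1,-0.015,0.04,0.2,0,0,0,0.1]

```text
clock: 10.1
position: [0.5875, 0.0048, 0.2436]
tool_rot: [0.689, 0.724, 0.002, 0.004]
contact_force: [0.5, 0.8, 0.9]
finger_gap: 0.0767
```

```bash
python3 wcaps.py c2
```

```text
10.1 [0.5875 0.0048 0.2436] [0.6893 0.7245 0.0023 0.0036] [ 0.0092  0.3578  0.0359  1.2406 -0.0018 -0.0406] 0.07666173325796458 [0.4796 0.8096 0.8788]
```

View pics/c2.png

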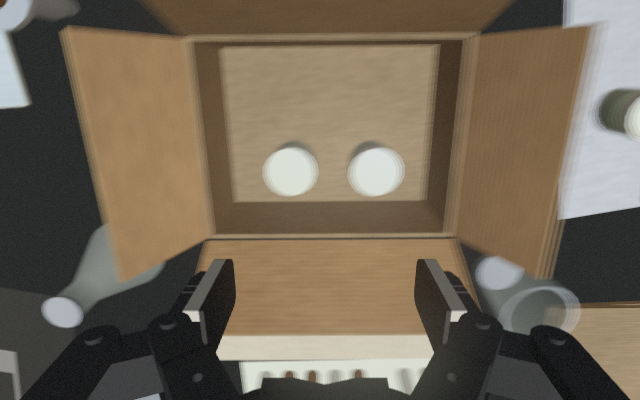

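Both jars stand in the carton, at (291,171) and (376,171). Now jar A.

Request:
move_arm:
  increments: [-0.008,0.045,0,0,0,0,0.1,-0.016,0.09,0,0,0,0,0.1,-0.025,0.135,0,0,0,0,0.1,-0.034,0.18,0,0,0,0,0.1,-0.043,0.225,0,0,0,0,0.1]

```text
clock: 10.65
position: [0.5405, 0.2344, 0.2392]
tool_rot: [0.687, 0.726, 0.0, 0.0]
contact_force: [1.3, 2.0, 0.5]
finger_gap: 0.0769
```

Request:
move_arm:
  increments: [-0.007,0.04,0,0,0,0,0.1,-0.0135,0.068,-0.015,0,0,0,0.1,-0.0135,0.068,-0.03,0,0,0,0.1,-0.0135,0.068,-0.03,0,0,0,0.1]

```text
clock: 11.05
position: [0.5258, 0.301, 0.2068]
tool_rot: [0.686, 0.727, -0.002, -0.001]
contact_force: [-1.0, 0.2, 0.1]
finger_gap: 0.0769
```

```bash
python3 wcaps.py w3
```

```text
11.05 [0.5258 0.301  0.2068] [ 0.6864  0.7272 -0.0022 -0.0006] [ 0.5201  0.413   0.0259  1.1882 -0.0001  0.4623] 0.07690430412227656 [-0.9612  0.2165  0.1304]
[ 406  145   55   53 2232] [433.1272 170.8831] [0.5153 0.3929 0.054 ]
[ 297  153   54   52 2174] [323.954  178.3956] [0.5274 0.3002 0.054 ]
[  19  211   41   46 1326] [ 38.7655 233.2926] [0.594  0.0441 0.054 ]
```

View pics/w3.png

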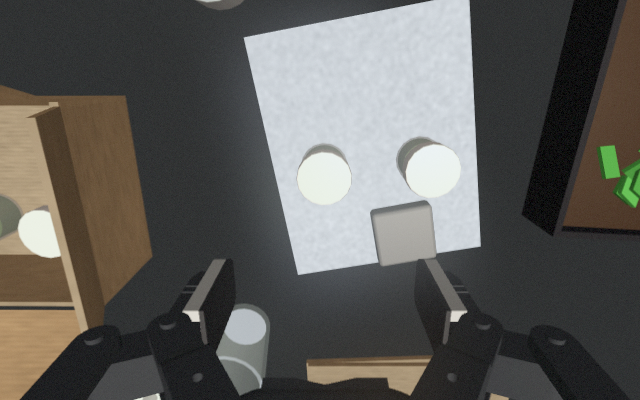

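Jar A is at (324,178), i.e. (0.527, 0.300). Descending.

Request:
move_arm:
  increments: [0,0,-0.045,0,0,0,0.1,0,0,-0.09,0,0,0,0.1,0,0,-0.135,0,0,0,0.1,0,0,-0.175,0,0,0,0.1,0,0,-0.192,0,0,0,0.1]

```text
clock: 11.6
position: [0.5259, 0.2985, 0.0141]
tool_rot: [0.688, 0.726, -0.002, -0.001]
contact_force: [-0.3, -0.3, -0.4]
finger_gap: 0.0768
```

Request:
move_arm:
  increments: [0,0,0,0,0,0,0.8,0,0,0,0,0,0,0.8,0,0,0,0,0,0,0.8,0,0,0,0,0,0,0.8,0,0,0.02,0,0,0,0.8]

```text
clock: 12.1
position: [0.5263, 0.2999, 0.0362]
tool_rot: [0.687, 0.726, -0.002, -0.001]
contact_force: [-0.5, -1.5, -2.3]
finger_gap: 0.0474
```

Request:
move_arm:
  increments: [0,0,0.045,0,0,0,0.8,0,0,0.09,0,0,0,0.8,0,0,0.135,0,0,0,0.8,0,-0.02,0.175,0,0,0,0.8,0,-0.05,0.195,0,0,0,0.8]

```text
clock: 12.6
position: [0.5296, 0.2524, 0.2377]
tool_rot: [0.686, 0.727, 0.004, 0.001]
contact_force: [1.4, 0.3, -1.6]
finger_gap: 0.0473
```

Request:
move_arm:
  increments: [0,-0.045,0,0,0,0,0.8,0,-0.09,0,0,0,0,0.8,0,-0.135,0,0,0,0,0.8,0,-0.18,0,0,0,0,0.8,-0.0015,-0.21,0,0,0,0,0.8]

```text
clock: 13.1
position: [0.5261, 0.0381, 0.2334]
tool_rot: [0.688, 0.726, 0.001, 0.001]
contact_force: [-0.2, -0.3, -0.4]
finger_gap: 0.0471
```

Request:
move_arm:
  increments: [0,0,-0.03,0,0,0,0.8,0,0,-0.07,0,0,0,0.8,0,0,-0.11,0,0,0,0.8,0,0,-0.15,0,0,0,0.8,0,0,-0.18,0,0,0,0.8]

```text
clock: 13.6
position: [0.5256, 0.0406, 0.0511]
tool_rot: [0.687, 0.726, 0.0, -0.0]
contact_force: [-0.8, 0.2, -0.5]
finger_gap: 0.0473
```

```bash
python3 look.py d1 wrist
```

```text
13.6 [0.5256 0.0406 0.0511] [ 0.6873  0.7264  0.     -0.    ] 0.04734173108694499 [-0.8094  0.1647 -0.5002]
```

View pics/d1_wrist.png

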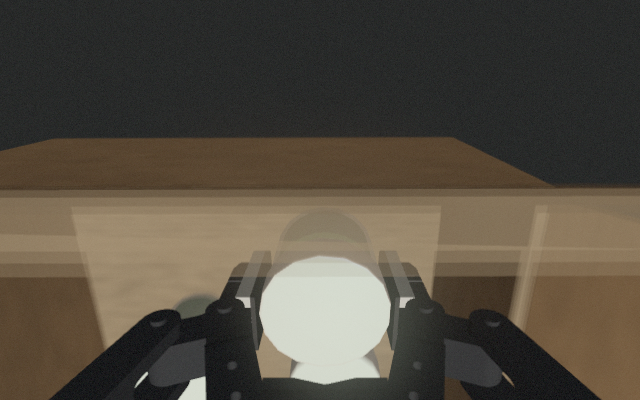

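Request:
move_arm:
  increments: [0,0,-0.012,0,0,0,0.8,0,0,-0.022,0,0,0,0.8,0,0,-0.028,0,0,0,0.8,0,0,-0.031,0,0,0,0.8,0,0,-0.031,0,0,0,0.8]

```text
clock: 14.15
position: [0.5266, 0.0407, 0.0215]
tool_rot: [0.687, 0.726, 0.0, 0.0]
contact_force: [0.7, 0.0, -0.7]
finger_gap: 0.0474
```

Request:
move_arm:
  increments: [0,0,0,0,0,0,0.7,0,0,0,0,0,0,0.3,0,0,0,0,0,0,0.3,0,0,0,0,0,0,0.3,0,0,0.02,0,0,0,0.3]

```text
clock: 14.65
position: [0.524, 0.0405, 0.0394]
tool_rot: [0.687, 0.726, -0.002, -0.002]
contact_force: [-0.3, -0.2, 0.8]
finger_gap: 0.0599
```

Request:
move_arm:
  increments: [0,0,0.04,0,0,0,0.3,0,0,0.085,0,0,0,0.3,0,0,0.13,0,0,0,0.1,0,0,0.175,0,0,0,0.1,0,0.04,0.2,0,0,0,0.1]

```text
clock: 15.15
position: [0.5279, 0.0782, 0.2455]
tool_rot: [0.689, 0.724, 0.002, 0.003]
contact_force: [-0.0, 0.6, -0.0]
finger_gap: 0.0769
```

```bash
python3 wcaps.py d2
```

```text
15.15 [0.5279 0.0782 0.2455] [0.6894 0.7244 0.0017 0.0026] [ 0.1482  0.2649 -0.094   1.206  -0.0019  0.0986] 0.07693215435611951 [-0.0339  0.6359 -0.0204]
[ 269  137   42   46 1451] [289.6844 159.6058] [0.5253 0.0444 0.054 ]
[ 197  207   39   39 1187] [216.2013 226.1045] [ 0.5983 -0.0292  0.054 ]
[ 279  207   38   39 1028] [297.822 224.678] [0.5926 0.0539 0.054 ]
```

View pics/d2.png

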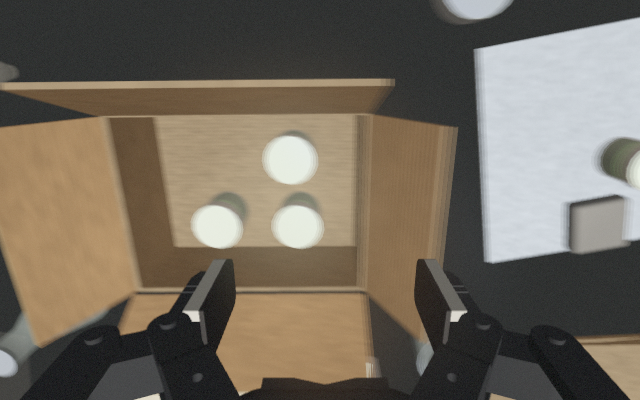

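Three jars are in the carton and upright. Next is jar B.

Request:
move_arm:
  increments: [-0.002,0.048,0,0,0,0,0.1,-0.004,0.096,0,0,0,0,0.1,-0.006,0.144,0,0,0,0,0.1,-0.008,0.192,0,0,0,0,0.1,-0.0105,0.24,0,0,0,0,0.1]

```text
clock: 15.7
position: [0.5152, 0.3225, 0.241]
tool_rot: [0.687, 0.727, 0.0, 0.0]
contact_force: [0.3, 0.3, 0.6]
finger_gap: 0.0768
```

Request:
move_arm:
  increments: [0,0.04,0,0,0,0,0.1,0,0.072,-0.015,0,0,0,0.1,0,0.072,-0.03,0,0,0,0.1,0,0.072,-0.03,0,0,0,0.1]

```text
clock: 16.1
position: [0.5139, 0.3929, 0.2081]
tool_rot: [0.686, 0.727, -0.003, -0.0]
contact_force: [-0.9, 0.0, 0.1]
finger_gap: 0.0773
```

```bash
python3 wcaps.py w4
```

```text
16.1 [0.5139 0.3929 0.2081] [ 0.6865  0.7272 -0.0026 -0.0004] [ 0.6527  0.4862  0.1494  1.2394 -0.0001  0.5952] 0.07725327471753432 [-0.8967  0.0089  0.1047]
[ 299  152   53   52 2159] [325.0042 177.8106] [0.5152 0.3928 0.054 ]
```

View pics/w4.png

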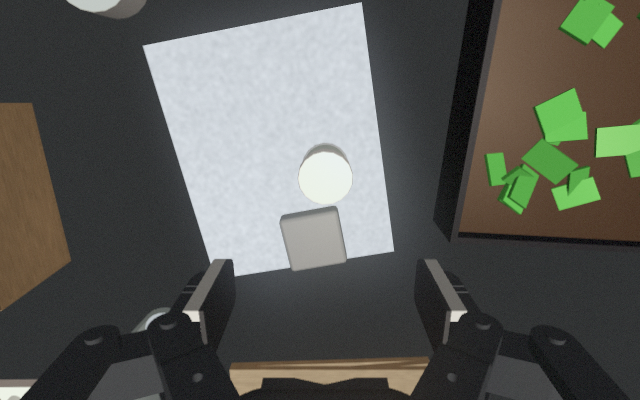

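Jar B is at (325,178), i.e. (0.515, 0.393). The timer lies beyond it at (313,238), clear of the fingers.

Request:
move_arm:
  increments: [0,0.001,-0.045,0,0,0,0.1,0,0.001,-0.09,0,0,0,0.1,0,0.001,-0.135,0,0,0,0.1,0,0.001,-0.175,0,0,0,0.1,0,0.001,-0.194,0,0,0,0.1]

```text
clock: 16.65
position: [0.5141, 0.3912, 0.0143]
tool_rot: [0.688, 0.726, -0.002, -0.0]
contact_force: [-0.0, -0.3, 0.9]
finger_gap: 0.0766
```

Request:
move_arm:
  increments: [0,0,0,0,0,0,0.8,0,0,0,0,0,0,0.8,0,0,0,0,0,0,0.8,0,0,0,0,0,0,0.8,0,0,0.02,0,0,0,0.8]

```text
clock: 17.15
position: [0.5144, 0.3927, 0.0361]
tool_rot: [0.687, 0.726, -0.002, -0.0]
contact_force: [-0.1, 0.5, -0.6]
finger_gap: 0.0473
```

Request:
move_arm:
  increments: [0,0,0.045,0,0,0,0.8,0,0,0.09,0,0,0,0.8,0,0,0.135,0,0,0,0.8,0,-0.02,0.175,0,0,0,0.8,0,-0.05,0.195,0,0,0,0.8]

```text
clock: 17.65
position: [0.5174, 0.3458, 0.2379]
tool_rot: [0.686, 0.727, 0.005, 0.001]
contact_force: [1.5, 0.0, -1.4]
finger_gap: 0.047
```

Request:
move_arm:
  increments: [0,-0.045,0,0,0,0,0.8,0,-0.09,0,0,0,0,0.8,0,-0.135,0,0,0,0,0.8,0,-0.18,0,0,0,0,0.8,0.0015,-0.225,0,0,0,0,0.8]

```text
clock: 18.15
position: [0.517, 0.1171, 0.2336]
tool_rot: [0.687, 0.727, 0.001, 0.001]
contact_force: [0.7, 0.4, -1.5]
finger_gap: 0.047
```

Request:
move_arm:
  increments: [0,-0.045,0,0,0,0,0.8,0,-0.09,0,0,0,0,0.8,0.005,-0.135,0,0,0,0,0.8,0.01,-0.158,0,0,0,0,0.8,0.01,-0.158,-0.03,0,0,0,0.8]

```text
clock: 18.65
position: [0.5315, -0.0429, 0.2068]
tool_rot: [0.689, 0.725, 0.003, 0.005]
contact_force: [-0.1, 0.5, -1.6]
finger_gap: 0.0471
```

Request:
move_arm:
  increments: [0,0,-0.04,0,0,0,0.8,0,0,-0.08,0,0,0,0.8,0,0,-0.12,0,0,0,0.8,0,0,-0.15,0,0,0,0.8,0,0,-0.165,0,0,0,0.8]

```text
clock: 19.15
position: [0.5256, -0.0392, 0.0354]
tool_rot: [0.687, 0.726, -0.001, -0.001]
contact_force: [-0.5, 0.3, -1.0]
finger_gap: 0.0471
```

Request:
move_arm:
  increments: [0,0,-0.008,0,0,0,0.8,0,0,-0.013,0,0,0,0.8,0,0,-0.016,0,0,0,0.8,0,0,-0.016,0,0,0,0.8]

```text
clock: 19.55
position: [0.5279, -0.0393, 0.0219]
tool_rot: [0.687, 0.726, 0.001, 0.001]
contact_force: [-0.3, 0.6, -0.6]
finger_gap: 0.0472
```

Request:
move_arm:
  increments: [0,0,0,0,0,0,0.7,0,0,0,0,0,0,0.3,0,0,0,0,0,0,0.3,0,0,0,0,0,0,0.3,0,0,0.02,0,0,0,0.3]

```text
clock: 20.05
position: [0.5249, -0.0391, 0.0395]
tool_rot: [0.687, 0.726, -0.002, -0.002]
contact_force: [-0.4, 0.7, 0.5]
finger_gap: 0.0596
```

Request:
move_arm:
  increments: [0,0,0.04,0,0,0,0.3,0,0,0.085,0,0,0,0.3,0,0,0.13,0,0,0,0.5,0,0.02,0.175,0,0,0,0.8,0,0.05,0.2,0,0,0,1.0]

```text
clock: 20.55
position: [0.5288, 0.0102, 0.2455]
tool_rot: [0.688, 0.725, 0.002, 0.002]
contact_force: [1.7, 0.1, 0.1]
finger_gap: 0.0165
```

```bash
python3 wcaps.py e2
```

```text
20.55 [0.5288 0.0102 0.2455] [0.6883 0.7255 0.002  0.0023] [ 0.0195  0.2565 -0.1058  1.2024 -0.0004 -0.0331] 0.016503367269616015 [1.6982 0.1096 0.0678]
[ 254  136   44   47 1581] [275.6091 159.2524] [ 0.5266 -0.0369  0.054 ]
[ 338  140   45   46 1572] [359.8136 162.2799] [0.5253 0.0437 0.054 ]
[ 262  209   41   39 1254] [282.0678 228.2281] [ 0.5982 -0.0298  0.054 ]
[ 343  209   40   39 1227] [362.8003 228.2184] [0.5939 0.0525 0.054 ]
```

View pics/e2.png

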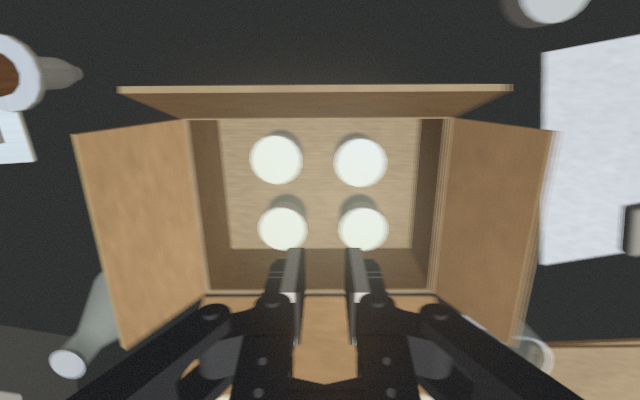

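All four jars stand upright in the carton, caps at (276,159), (360,162), (282,228) and (363,228). Next I'll shut the fingers and go outside the left flap.

Request:
move_arm:
  increments: [0.006,0.041,0,0,0,0,1.0,0.012,0.082,0,0,0,0,1.0,0.018,0.123,0,0,0,0,1.0,0.024,0.164,0,0,0,0,1.0,0.028,0.205,0,0,0,0,1.0]

```text
clock: 21.1
position: [0.5552, 0.2173, 0.2409]
tool_rot: [0.687, 0.726, -0.0, 0.0]
contact_force: [0.9, 0.2, 0.6]
finger_gap: 0.0
```

Request:
move_arm:
  increments: [0,0.005,-0.04,0,0,0,1.0,0,0.005,-0.08,0,0,0,1.0,0,0.005,-0.1,0,0,0,1.0,0,0.005,-0.1,0,0,0,1.0]

```text
clock: 21.5
position: [0.5521, 0.2198, 0.1372]
tool_rot: [0.687, 0.727, -0.004, -0.002]
contact_force: [-0.6, 0.4, -1.1]
finger_gap: 0.0001
```

```bash
python3 look.py f1 scene
python3 - <<'E'
import cv2
s=cv2.imread('pics/f1_scene.png')[90:280,240:440];cv2.imwrite('pics/f1z.png',cv2.resize(s,None,fx=4,fy=3.1,interpolation=cv2.INTER_CUBIC))
E
```

```text
21.5 [0.5521 0.2198 0.1372] [ 0.687   0.7266 -0.0037 -0.0017] 8.64409730711418e-05 [-0.5767  0.3509 -1.1167]
```

View pics/f1z.png

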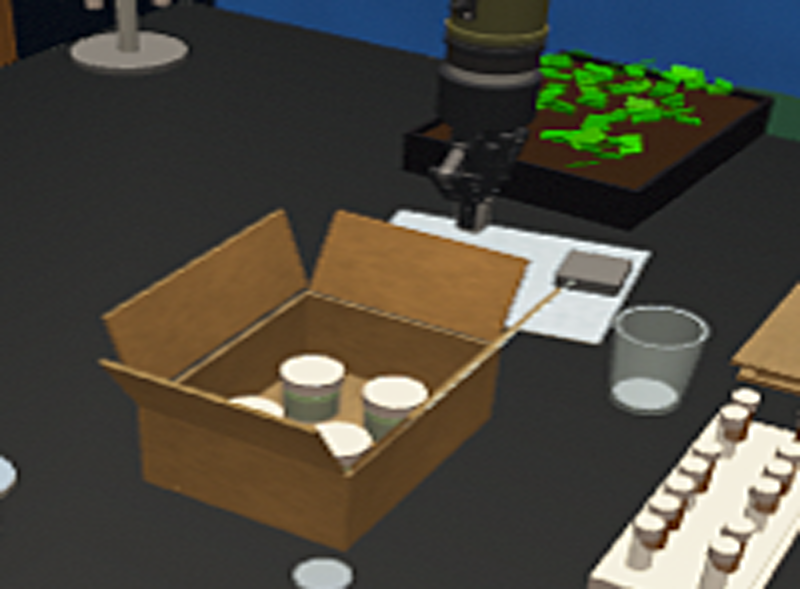

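The shut fingers are outside the left flap at its mid-width. Pushing it in and down.

Request:
move_arm:
  increments: [0.001,-0.03,0,0,0,0,1,0.003,-0.06,0,0,0,0,1,0.004,-0.085,0,0,0,0,1,0.005,-0.105,0,0,0,0,1,0.006,-0.125,0,0,0,0,1]

```text
clock: 22.05
position: [0.5628, 0.095, 0.1436]
tool_rot: [0.687, 0.726, 0.002, 0.001]
contact_force: [0.6, 0.3, -0.7]
finger_gap: -0.0001
```

Request:
move_arm:
  increments: [0.001,-0.012,-0.008,0,0,0,1,0.001,-0.02,-0.018,0,0,0,1,0.002,-0.026,-0.028,0,0,0,1,0.002,-0.03,-0.035,0,0,0,1,0.002,-0.032,-0.04,0,0,0,1]

```text
clock: 22.55
position: [0.5625, 0.0638, 0.0999]
tool_rot: [0.687, 0.727, -0.001, -0.001]
contact_force: [0.5, -0.2, -0.2]
finger_gap: -0.0001
```

```bash
python3 look.py f2 scene wrist
python3 - <<'E'
import cv2
s=cv2.imread('pics/f2_scene.png')[90:280,240:440];cv2.imwrite('pics/f2z.png',cv2.resize(s,None,fx=4,fy=3.1,interpolation=cv2.INTER_CUBIC))
E
```

```text
22.55 [0.5625 0.0638 0.0999] [ 0.6871  0.7266 -0.0005 -0.0006] -0.00012332407371973202 [ 0.4836 -0.1533 -0.2383]
```

View pics/f2z.png

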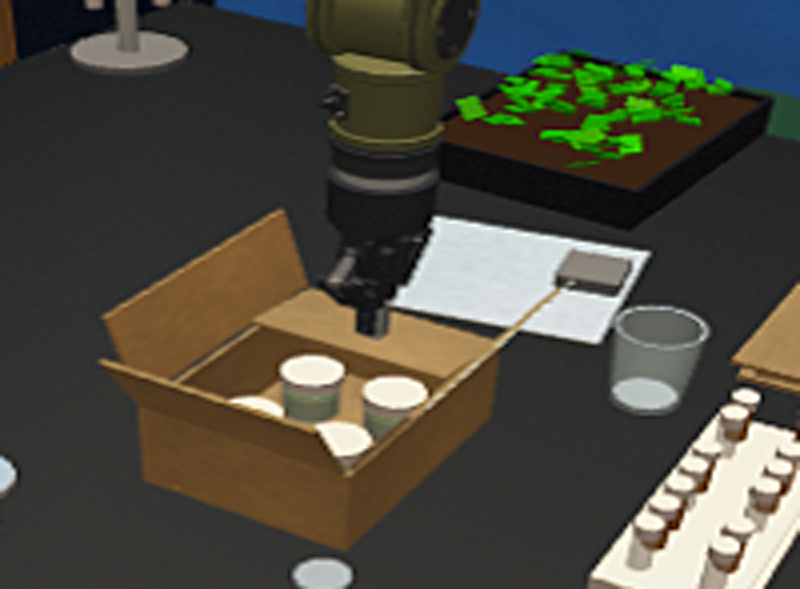

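The left flap is almost flat. Pressing the last bit.

Request:
move_arm:
  increments: [0,-0.008,-0.003,0,0,0,1,0,-0.012,-0.005,0,0,0,1,0,-0.012,-0.007,0,0,0,1,0,-0.012,-0.009,0,0,0,1,0,-0.012,-0.009,0,0,0,1]

```text
clock: 23.15
position: [0.5634, 0.0511, 0.0938]
tool_rot: [0.687, 0.726, 0.0, 0.001]
contact_force: [-3.5, -1.5, 9.1]
finger_gap: 0.0004
```

Request:
move_arm:
  increments: [0,0,0.045,0,0,0,1,0,0,0.09,0,0,0,1,0,-0.02,0.13,0,0,0,1,0,-0.05,0.15,0,0,0,1,0,-0.1,0.15,0,0,0,1]

```text
clock: 23.65
position: [0.5659, -0.0475, 0.2465]
tool_rot: [0.686, 0.728, 0.003, 0.003]
contact_force: [1.5, -0.2, 0.0]
finger_gap: -0.0002
```

Request:
move_arm:
  increments: [0,-0.045,0,0,0,0,1,0,-0.09,0,0,0,0,1,0,-0.135,0,0,0,0,1,0,-0.166,0,0,0,0,1,0,-0.166,-0.02,0,0,0,1]

```text
clock: 24.15
position: [0.5649, -0.2193, 0.2243]
tool_rot: [0.689, 0.725, 0.001, 0.003]
contact_force: [1.4, 1.8, -0.4]
finger_gap: 0.0004
```

Request:
move_arm:
  increments: [0,0,-0.03,0,0,0,1,0,0,-0.06,0,0,0,1,0,0,-0.081,0,0,0,1,0,0,-0.081,0,0,0,1]

```text
clock: 24.55
position: [0.5605, -0.2133, 0.1377]
tool_rot: [0.687, 0.726, -0.001, -0.003]
contact_force: [-0.4, 0.3, -0.1]
finger_gap: -0.0
```

```bash
python3 look.py g1 scene top
```

```text
24.55 [ 0.5605 -0.2133  0.1377] [ 0.6873  0.7264 -0.0013 -0.0032] -1.6051976634987098e-05 [-0.4389  0.329  -0.0898]
```

View pics/g1_scene.png

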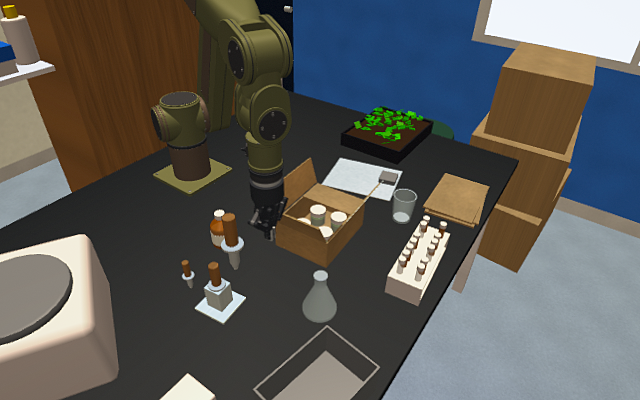

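View pics/g1_top.png

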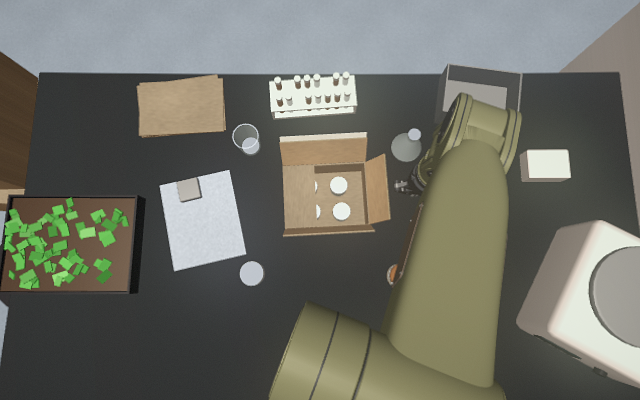

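The fingers are just outside the right flap, whose edge is at top px (388,180). Mirroring the push.

Request:
move_arm:
  increments: [0,0.03,0,0,0,0,1,0,0.06,0,0,0,0,1,0,0.085,0,0,0,0,1,0,0.105,0,0,0,0,1,0,0.125,0,0,0,0,1]

```text
clock: 25.15
position: [0.5647, -0.0887, 0.1435]
tool_rot: [0.687, 0.727, 0.001, 0.002]
contact_force: [-0.3, -0.9, 0.1]
finger_gap: -0.0001
```

Request:
move_arm:
  increments: [0,0.012,-0.008,0,0,0,1,0,0.02,-0.018,0,0,0,1,0,0.026,-0.028,0,0,0,1,0,0.03,-0.035,0,0,0,1,0,0.034,-0.04,0,0,0,1]

```text
clock: 25.65
position: [0.5625, -0.0555, 0.0999]
tool_rot: [0.687, 0.726, -0.001, -0.001]
contact_force: [-0.7, -0.5, 0.8]
finger_gap: -0.0002
```

Request:
move_arm:
  increments: [0,0.008,-0.003,0,0,0,1,0,0.012,-0.005,0,0,0,1,0,0.012,-0.007,0,0,0,1,0,0.012,-0.009,0,0,0,1,0,0.012,-0.009,0,0,0,1]

```text
clock: 26.15
position: [0.5633, -0.0427, 0.0937]
tool_rot: [0.687, 0.727, 0.001, -0.0]
contact_force: [-2.9, 1.8, 10.1]
finger_gap: -0.0004
```

```bash
python3 look.py g2 scene
```

```text
26.15 [ 0.5633 -0.0427  0.0937] [ 0.6872  0.7265  0.0009 -0.0001] -0.0003515270282752952 [-2.9259  1.7936 10.0826]
```

View pics/g2_scene.png

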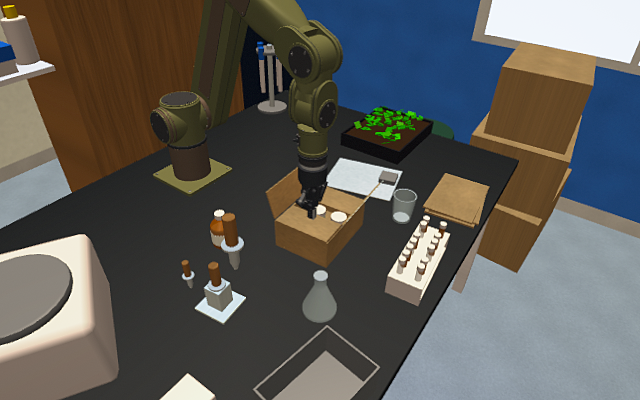

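Both end flaps are flat. Now round to the near side of the near flap.

Request:
move_arm:
  increments: [0,0,0.045,0,0,0,1,0,0,0.09,0,0,0,1,-0.01,0.01,0.13,0,0,0,1,-0.03,0.025,0.155,0,0,0,1,-0.07,0.043,0.155,0,0,0,1]

```text
clock: 26.7
position: [0.4977, -0.0003, 0.2514]
tool_rot: [0.688, 0.726, 0.004, 0.004]
contact_force: [-0.1, 0.5, -0.4]
finger_gap: 0.0001
```

Request:
move_arm:
  increments: [-0.045,0,0,0,0,0,1,-0.09,0,0,0,0,0,1,-0.118,0,0,0,0,0,1,-0.123,0,-0.03,0,0,0,1,-0.123,0,-0.06,0,0,0,1]

```text
clock: 27.2
position: [0.37, -0.0004, 0.1877]
tool_rot: [0.687, 0.726, 0.001, 0.002]
contact_force: [1.3, -0.0, 0.1]
finger_gap: -0.0003
```

Request:
move_arm:
  increments: [0,0,-0.03,0,0,0,1,0,0,-0.046,0,0,0,1,0,0,-0.046,0,0,0,1]

```text
clock: 27.5
position: [0.368, -0.0004, 0.1394]
tool_rot: [0.687, 0.726, -0.002, -0.002]
contact_force: [0.3, -0.2, 0.8]
finger_gap: -0.0
```

```bash
python3 look.py h1 scene wrist
```

```text
27.5 [ 0.368  -0.0004  0.1394] [ 0.6873  0.7263 -0.0015 -0.0015] -2.5818803780050953e-05 [ 0.3439 -0.2387  0.769 ]
```

View pics/h1_scene.png

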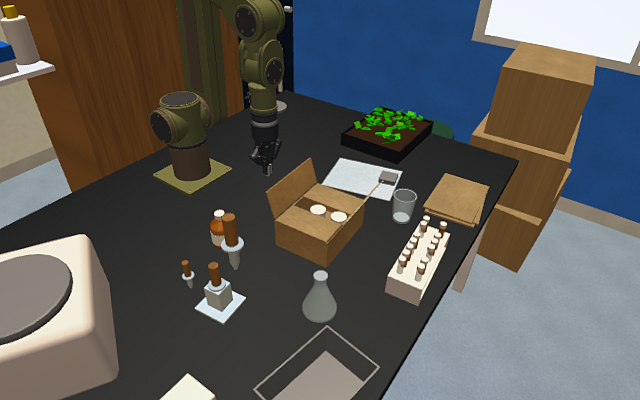

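View pics/h1_wrist.png

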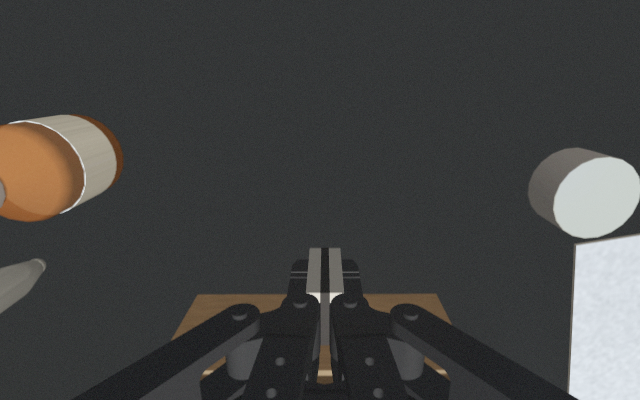

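Request:
move_arm:
  increments: [0.035,0,0,0,0,0,1,0.07,0,0,0,0,0,1,0.095,0,0,0,0,0,1,0.115,0,0,0,0,0,1,0.13,0,0,0,0,0,1]

```text
clock: 28.1
position: [0.5026, -0.0004, 0.1426]
tool_rot: [0.687, 0.726, 0.001, 0.001]
contact_force: [-1.5, -0.6, 0.7]
finger_gap: 0.0001
```

Request:
move_arm:
  increments: [0.012,0,-0.006,0,0,0,1,0.022,0,-0.014,0,0,0,1,0.03,0,-0.024,0,0,0,1,0.034,0,-0.032,0,0,0,1,0.037,0,-0.036,0,0,0,1]

```text
clock: 28.6
position: [0.5363, -0.0003, 0.1038]
tool_rot: [0.687, 0.726, -0.001, -0.001]
contact_force: [0.0, -1.3, 0.2]
finger_gap: 0.0001
```

Request:
move_arm:
  increments: [0.004,0,-0.003,0,0,0,1,0.004,0,-0.005,0,0,0,1,0.004,0,-0.007,0,0,0,1,0.004,0,-0.008,0,0,0,1]

```text
clock: 29.0
position: [0.5415, -0.0003, 0.0987]
tool_rot: [0.687, 0.726, 0.001, 0.001]
contact_force: [-3.9, 0.0, 12.8]
finger_gap: 0.0003
```

```bash
python3 look.py h2 scene
```

```text
29.0 [ 0.5415 -0.0003  0.0987] [0.6872 0.7264 0.0006 0.0006] 0.00033533426778874773 [-3.8801  0.0343 12.8233]
```

View pics/h2_scene.png

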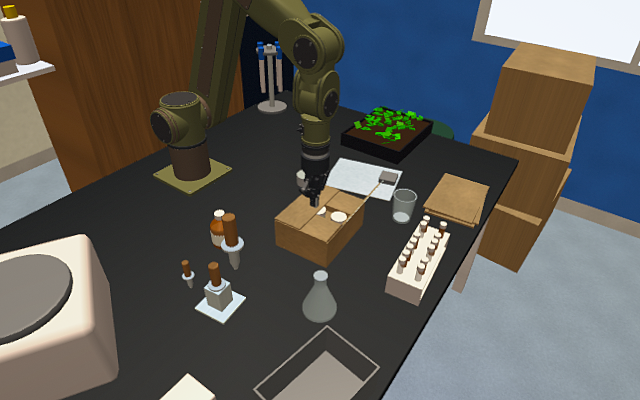

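The near flap is flat. Now over to the far side of the far flap.

Request:
move_arm:
  increments: [0,0,0.045,0,0,0,1,0,0,0.09,0,0,0,1,0,0,0.13,0,0,0,1,0.02,0,0.155,0,0,0,1,0.06,0.005,0.155,0,0,0,1]

```text
clock: 29.55
position: [0.602, 0.0043, 0.2585]
tool_rot: [0.687, 0.726, 0.003, 0.003]
contact_force: [1.2, -0.8, 0.6]
finger_gap: 0.0
```

Request:
move_arm:
  increments: [0.04,0,0,0,0,0,1,0.08,0,0,0,0,0,1,0.12,0,0,0,0,0,1,0.143,0,0,0,0,0,1,0.143,0,0,0,0,0,1]

```text
clock: 30.05
position: [0.7465, 0.0047, 0.2496]
tool_rot: [0.687, 0.726, -0.0, -0.0]
contact_force: [0.4, 0.3, 0.1]
finger_gap: 0.0001
```

```bash
python3 look.py i1 scene wrist
```

```text
30.05 [0.7465 0.0047 0.2496] [ 0.6872  0.7264 -0.0002 -0.0002] 8.649700642301665e-05 [0.3609 0.3073 0.0982]
```

View pics/i1_scene.png

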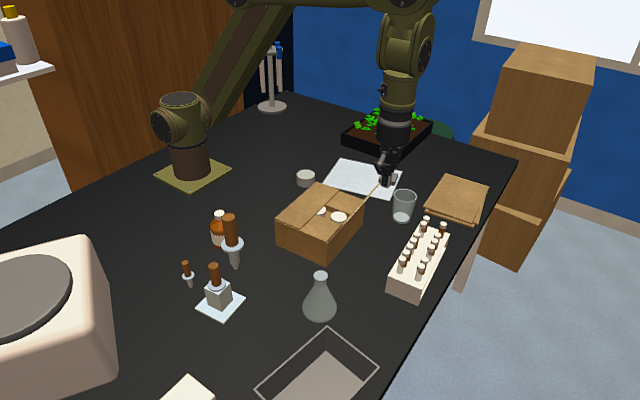

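View pics/i1_wrist.png

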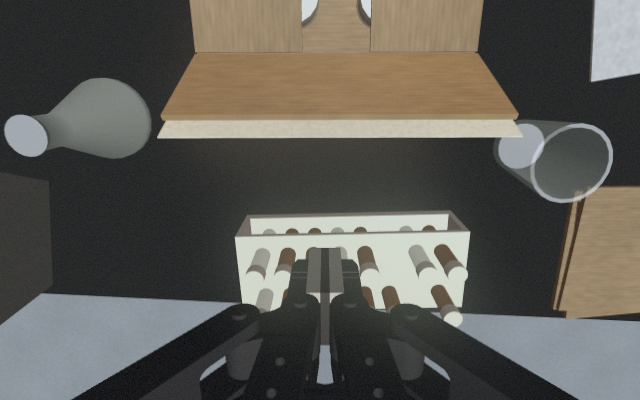

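The far flap's strip edge is at rows 120–137, and the rack's top near rim at about row 213. I'll work out the clearances.

Run:
```python
from h import *
np.set_printoptions(precision=4,suppress=True)
p=prm('wrist')
for z in(.16,.17): print(plane(p,[(160,137),(520,136),(163,120),(517,120)],z))
for z in(.03,.06): print('rack',plane(p,[(247,213),(468,211),(237,236)],z))
s=prm('scene'); print('tcp in scene',proj(s,[.7465,.0047,.2496]), 'at z .14',proj(s,[.74,.0047,.14]))
```

```text
[[ 0.7061 -0.1057  0.16  ]
 [ 0.6924  0.1304  0.16  ]
 [ 0.6949 -0.1027  0.16  ]
 [ 0.6823  0.1261  0.16  ]]
[[ 0.7042 -0.1012  0.17  ]
 [ 0.6911  0.1248  0.17  ]
 [ 0.6935 -0.0984  0.17  ]
 [ 0.6814  0.1207  0.17  ]]
rack [[ 0.809  -0.0767  0.03  ]
 [ 0.7934  0.1645  0.03  ]
 [ 0.8372 -0.0882  0.03  ]]
rack [[ 0.7969 -0.0703  0.06  ]
 [ 0.7826  0.1509  0.06  ]
 [ 0.8228 -0.0809  0.06  ]]
tcp in scene [[384.8524 185.3573]] at z .14 [[377.5256 219.3708]]
```

Request:
move_arm:
  increments: [0,0,-0.03,0,0,0,1,0,0,-0.06,0,0,0,1,0,0,-0.09,0,0,0,1,0,0,-0.111,0,0,0,1,0,0,-0.111,0,0,0,1]

```text
clock: 30.65
position: [0.74, 0.0047, 0.1383]
tool_rot: [0.687, 0.726, -0.003, -0.003]
contact_force: [-0.3, -0.5, -0.0]
finger_gap: 0.0001
```

Request:
move_arm:
  increments: [-0.03,0,0,0,0,0,1,-0.055,0,0,0,0,0,1,-0.08,0,0,0,0,0,1,-0.1,0,0,0,0,0,1,-0.12,0,0,0,0,0,1]

```text
clock: 31.15
position: [0.6237, 0.0047, 0.144]
tool_rot: [0.687, 0.726, 0.001, 0.001]
contact_force: [0.5, -0.2, 0.5]
finger_gap: 0.0001
```

Request:
move_arm:
  increments: [-0.012,0,-0.006,0,0,0,1,-0.022,0,-0.014,0,0,0,1,-0.03,0,-0.024,0,0,0,1,-0.036,0,-0.032,0,0,0,1,-0.04,0,-0.036,0,0,0,1]

```text
clock: 31.65
position: [0.5836, 0.0047, 0.1061]
tool_rot: [0.687, 0.726, 0.0, 0.0]
contact_force: [0.3, -0.5, 0.1]
finger_gap: 0.0001
```

Request:
move_arm:
  increments: [-0.002,0,-0.003,0,0,0,1,-0.002,0,-0.005,0,0,0,1,-0.002,0,-0.007,0,0,0,1,-0.002,0,-0.008,0,0,0,1]

```text
clock: 32.05
position: [0.5824, 0.0047, 0.0986]
tool_rot: [0.687, 0.726, 0.0, 0.0]
contact_force: [-4.7, 0.8, 15.1]
finger_gap: -0.0
```

```bash
python3 look.py j1 scene
```

```text
32.05 [0.5824 0.0047 0.0986] [0.6872 0.7265 0.0002 0.0003] -1.5942894896991682e-05 [-4.7378  0.8446 15.0579]
```

View pics/j1_scene.png

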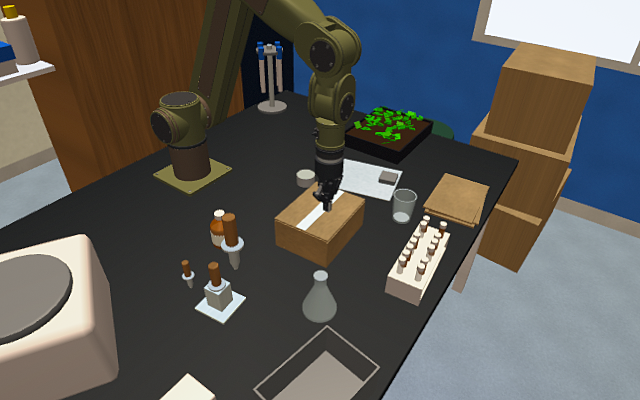

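The lid is shut, with the strip visible along the seam. Rising to locate the seam from above.

Request:
move_arm:
  increments: [0,0,0.045,0,0,0,1,-0.01,0,0.09,0,0,0,0.8,-0.03,0,0.13,0,0,0,0.5,-0.05,0,0.165,0,0,0,0.3,-0.06,0,0.18,0,0,0,0.2]

```text
clock: 32.6
position: [0.5227, 0.0047, 0.2812]
tool_rot: [0.687, 0.726, 0.002, 0.002]
contact_force: [0.0, 0.3, 0.7]
finger_gap: 0.0583
```

Request:
move_arm:
  increments: [0,0,0,0,0,0,0.2,0,0,0,0,0,0,0.2]

```text
clock: 32.8
position: [0.5227, 0.0047, 0.2768]
tool_rot: [0.687, 0.726, 0.0, 0.0]
contact_force: [-0.1, 0.3, -1.4]
finger_gap: 0.0684
```

```bash
python3 look.py k1 wrist top
python3 - <<'E'
from h import *
np.set_printoptions(precision=4,suppress=True)
for n in('wrist','top'):
    im=cv2.imread(f'pics/k1_{n}.png');p=prm(n)
    hsv=cv2.cvtColor(im,cv2.COLOR_BGR2HSV)
    m=((hsv[...,1]<70)&(hsv[...,2]>175)).astype(np.uint8)
    N,l,st,c=cv2.connectedComponentsWithStats(m)
    for i in range(1,N):
        if st[i,4]>300 and st[i,2]>3*st[i,3]:
            pts=np.argwhere(l==i)[:,::-1].astype(np.float32)
            r=cv2.minAreaRect(pts);b=cv2.boxPoints(r);X=plane(p,b,.099)
            print(n,st[i],r); print(X,X.mean(0))
E
```

```text
32.8 [0.5227 0.0047 0.2768] [0.6872 0.7265 0.0003 0.0003] 0.06838108721227955 [-0.1174  0.3468 -1.3889]
wrist [ 256  352  160   28 2715] ((335.6319885253906, 365.5240173339844), (25.06631851196289, 159.18603515625), 88.99491119384766)
[[ 0.7369 -0.0598  0.099 ]
 [ 0.7235  0.1159  0.099 ]
 [ 0.7585  0.1212  0.099 ]
 [ 0.7724 -0.0595  0.099 ]] [0.7478 0.0295 0.099 ]
top [   40     0   468   118 21789] ((273.5, 58.5), (467.0, 117.0), -0.0)
[[ 0.7687  0.7595  0.099 ]
 [ 1.1091  0.7955  0.099 ]
 [ 1.1115 -0.4992  0.099 ]
 [ 0.7717 -0.4774  0.099 ]] [0.9403 0.1446 0.099 ]
```

View pics/k1_wrist.png

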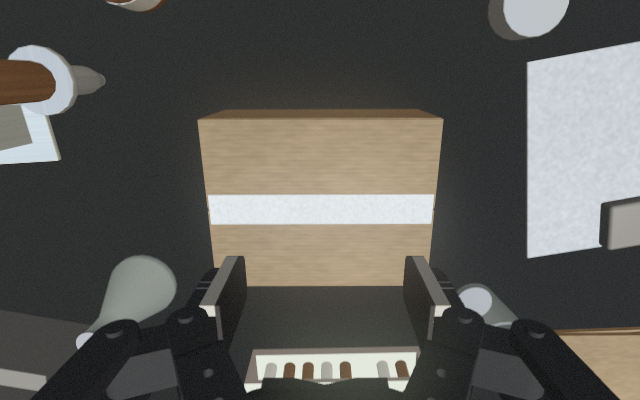

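View pics/k1_top.png

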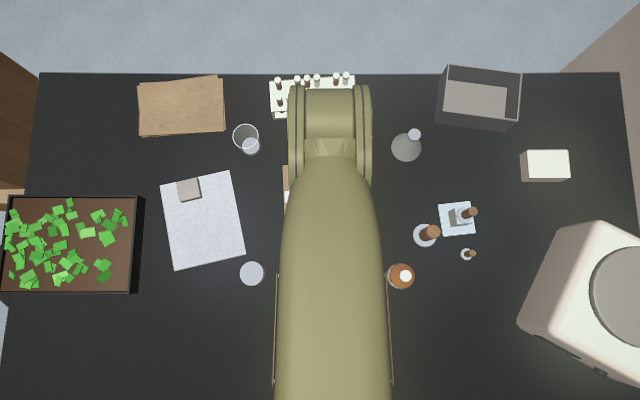

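The lid is flat and the strip spans (208..435, 195..224) in the wrist view. Fitting its ends.

Run:
```python
from h import *
np.set_printoptions(precision=4,suppress=True)
im=cv2.imread('pics/k1_wrist.png');p=prm('wrist')
hsv=cv2.cvtColor(im,cv2.COLOR_BGR2HSV)
m=((hsv[...,1]<45)&(hsv[...,2]>150)).astype(np.uint8);m[:185]=0;m[235:]=0;m[:,:195]=0;m[:,450:]=0
ct=max(cv2.findContours(m,cv2.RETR_EXTERNAL,cv2.CHAIN_APPROX_NONE)[0],key=cv2.contourArea)
r=cv2.minAreaRect(ct);print(r,cv2.boundingRect(ct))
ap=cv2.approxPolyDP(ct,6,True).reshape(-1,2);X=plane(p,ap,.099);print(ap,X)
m2=np.zeros_like(m);cv2.drawContours(m2,[ct],-1,1,-1)
for c in(212,265,320,375,430):
    rr=np.where(m2[:,c])[0];print(c,plane(p,[(c,rr.min()-.5),(c,rr.max()+.5)],.099), plane(p,[(c,(rr.min()+rr.max())/2)],.099))
# lid outline
ap=[(199,119),(443,119),(429,286),(217,286)];X=plane(p,ap,.099);print(X,X.mean(0))
```

```text
((320.0, 209.0), (30.0, 226.0), 90.0) (207, 194, 227, 31)
[[207 195]
 [211 224]
 [431 223]
 [433 194]] [[ 0.5529 -0.1047  0.099 ]
 [ 0.5824 -0.1022  0.099 ]
 [ 0.5698  0.1106  0.099 ]
 [ 0.5403  0.1081  0.099 ]]
212 [[ 0.5512 -0.0999  0.099 ]
 [ 0.5829 -0.1013  0.099 ]] [[ 0.5668 -0.1006  0.099 ]]
265 [[ 0.5484 -0.05    0.099 ]
 [ 0.5801 -0.0499  0.099 ]] [[ 0.564 -0.05   0.099]]
320 [[0.5456 0.0017 0.099 ]
 [0.5772 0.0033 0.099 ]] [[0.5612 0.0025 0.099 ]]
375 [[0.5428 0.0534 0.099 ]
 [0.5743 0.0565 0.099 ]] [[0.5583 0.0549 0.099 ]]
430 [[0.5399 0.1052 0.099 ]
 [0.5703 0.1097 0.099 ]] [[0.5549 0.1074 0.099 ]]
[[ 0.4824 -0.1083  0.099 ]
 [ 0.4706  0.1064  0.099 ]
 [ 0.6397  0.119   0.099 ]
 [ 0.6516 -0.0992  0.099 ]] [0.5611 0.0045 0.099 ]
```

The seam runs from (0.555, +0.113) to (0.567, −0.106) at z ≈ 0.099, consistent with the carton pose. Now to the burnisher in the stand.

Request:
move_arm:
  increments: [0,-0.045,0,0,0,0,0.2,0,-0.09,0,0,0,0,0.2,0,-0.135,0,0,0,0,0.2,0,-0.18,0,0,0,0,0.2,-0.004,-0.22,0,0,0,0,0.2]

```text
clock: 33.4
position: [0.5182, -0.2174, 0.2749]
tool_rot: [0.687, 0.726, -0.001, -0.001]
contact_force: [0.9, -1.1, -0.6]
finger_gap: 0.0681
```

Request:
move_arm:
  increments: [-0.001,-0.045,0,0,0,0,0.2,-0.002,-0.09,0,0,0,0,0.2,-0.003,-0.13,0,0,0,0,0.2,-0.004,-0.145,0,0,0,0,0.2,-0.004,-0.145,0,0,0,0,0.2]

```text
clock: 33.9
position: [0.5136, -0.3623, 0.2745]
tool_rot: [0.688, 0.725, -0.0, -0.002]
contact_force: [-0.3, 1.1, 0.4]
finger_gap: 0.0683
```

```bash
python3 look.py l1 wrist
python3 - <<'E'
from h import *
np.set_printoptions(precision=4,suppress=True)
p=prm('wrist')
print(proj(p,[[.514,-.36,.138],[.514,-.36,.076]]), -p['R'].T@p['t'])
E
```

```text
33.9 [ 0.5136 -0.3623  0.2745] [ 0.6884  0.7254 -0.0003 -0.0016] 0.06832992952625576 [-0.2689  1.0818  0.3562]
[[324.9205 181.7853]
 [324.654  164.025 ]] [ 0.4323 -0.3656  0.4178]
```

View pics/l1_wrist.png

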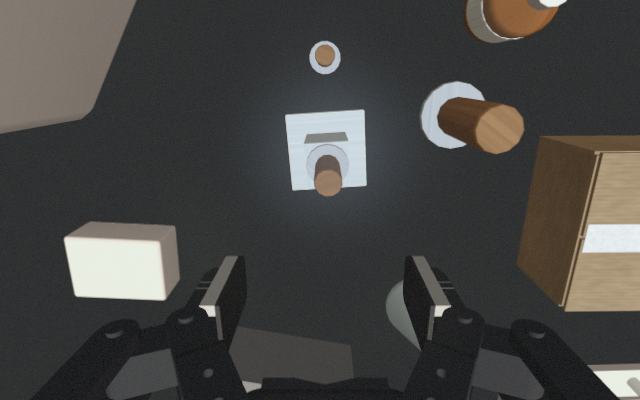

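The handle top is at (328,183), against a predicted (325,182): about 2–3 mm off in y.

Run:
```python
from h import *
np.set_printoptions(precision=4,suppress=True)
p=prm('wrist');im=cv2.imread('pics/l1_wrist.png')
hsv=cv2.cvtColor(im,cv2.COLOR_BGR2HSV)
m=((hsv[...,1]>70)&(hsv[...,2]>70)&(hsv[...,0]<25)).astype(np.uint8);m2=np.zeros_like(m);m2[140:205,305:350]=m[140:205,305:350]
N,l,st,c=cv2.connectedComponentsWithStats(m2)
for i in range(1,N): print(st[i],c[i])
print(plane(p,[(328,183)],.138),plane(p,[(328,163)],.076))
P=prm('top'); t=cv2.imread('pics/k1_top.png')
print(plane(P,[(472.8,211)],.138))
```

```text
[315 170  27  26 562] [327.8594 182.5498]
[[ 0.5149 -0.3574  0.138 ]] [[ 0.5128 -0.3568  0.076 ]]
[[ 0.5135 -0.3598  0.138 ]]
```

Request:
move_arm:
  increments: [0,0.0015,-0.045,0,0,0,0.2,0,0.0015,-0.09,0,0,0,0.2,0,0.0015,-0.13,0,0,0,0.2,0,0.0015,-0.165,0,0,0,0.2,0,0.0015,-0.184,0,0,0,0.2]

```text
clock: 34.45
position: [0.5124, -0.355, 0.0893]
tool_rot: [0.686, 0.727, -0.0, -0.003]
contact_force: [-0.0, -0.8, 0.1]
finger_gap: 0.0687
```

Request:
move_arm:
  increments: [0,0,0,0,0,0,0.5,0,0,0,0,0,0,1.0,0,0,0,0,0,0,1.0,0,0,0,0,0,0,1.0,0,0,0,0,0,0,1.0]
  newtons: 60

```text
clock: 34.95
position: [0.5155, -0.3592, 0.095]
tool_rot: [0.687, 0.727, 0.001, 0.002]
contact_force: [0.5, 0.4, 4.1]
finger_gap: 0.0226
```

```bash
python3 look.py m1 wrist scene
```

```text
34.95 [ 0.5155 -0.3592  0.095 ] [0.6871 0.7265 0.0007 0.0017] 0.02262307868284561 [0.5281 0.3681 4.0863]
```

View pics/m1_wrist.png

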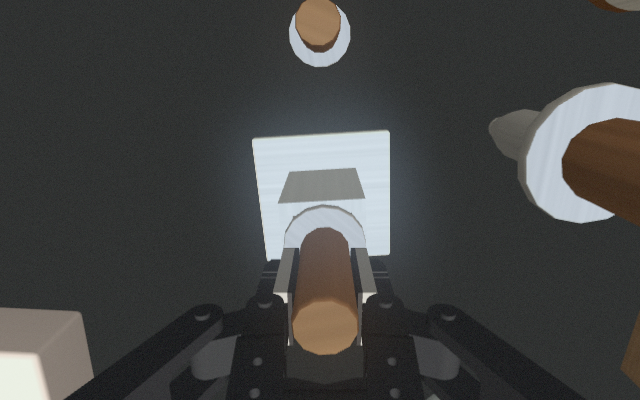

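View pics/m1_scene.png

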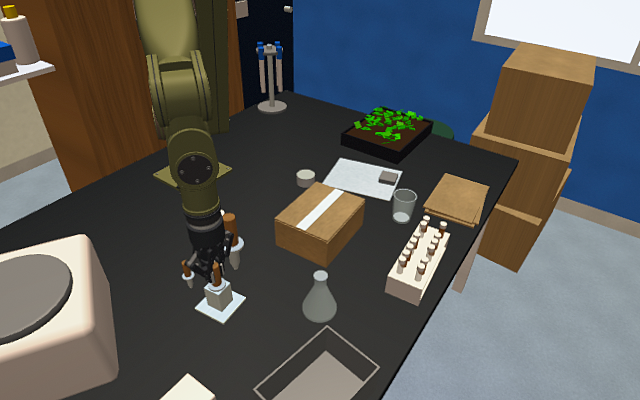

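The handle is held centrally (gap 22.6 mm). Lifting straight up.

Request:
move_arm:
  increments: [0,0,0.01,0,0,0,1.0,0,0,0.025,0,0,0,1.0,0,0,0.045,0,0,0,1.0,0,0,0.065,0,0,0,1.0,0,0,0.09,0,0,0,1.0]

```text
clock: 35.55
position: [0.5131, -0.3585, 0.1834]
tool_rot: [0.687, 0.726, -0.0, -0.001]
contact_force: [0.1, -0.6, -2.1]
finger_gap: 0.0227
```

Request:
move_arm:
  increments: [0,0,0.03,0,0,0,1.0,0,0,0.06,0,0,0,1.0,0,0,0.09,0,0,0,1.0,0,0,0.12,0,0,0,1.0,0,0,0.12,0,0,0,1.0]

```text
clock: 36.05
position: [0.5154, -0.3601, 0.3083]
tool_rot: [0.687, 0.726, 0.0, 0.004]
contact_force: [0.8, -0.9, -0.8]
finger_gap: 0.0225
```

```bash
python3 look.py n1 wrist scene top
```

```text
36.05 [ 0.5154 -0.3601  0.3083] [0.6873 0.7263 0.0004 0.0041] 0.022507491960922592 [ 0.8198 -0.9122 -0.8499]
```

View pics/n1_wrist.png

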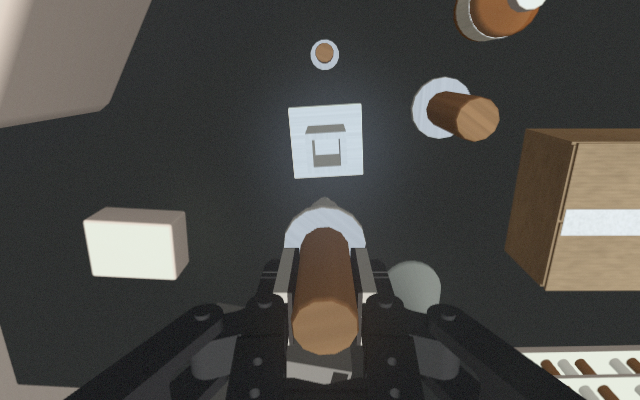

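View pics/n1_scene.png

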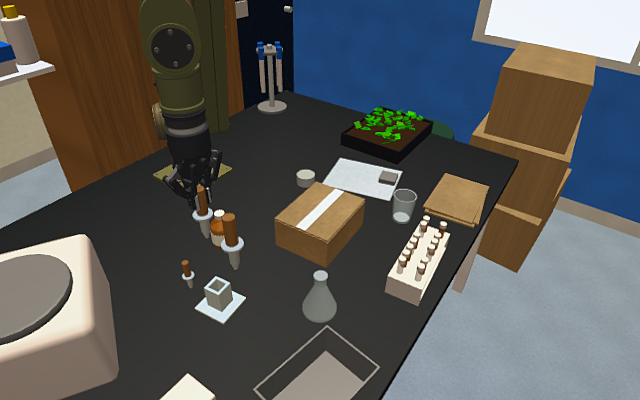

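The burnisher is out and upright, its tip near (324,199). The stand's opening is near (326,150). Checking the tip offset and the stand's centre.

Run:
```python
from h import *
np.set_printoptions(precision=4,suppress=True)
p=prm('wrist');S=prm('scene')
T=np.array([.5154,-.3601,.3083])
print('pred tip',proj(p,T+[0,0,-.084]),proj(S,T+[0,0,-.084]),'collar c',proj(p,T+[0,0,-.021]))
print('stand base',plane(p,[(289,108),(361,103),(363,174),(294,179)],.004).mean(0))
w=cv2.imread('pics/n1_wrist.png');s=cv2.imread('pics/n1_scene.png');t=cv2.imread('pics/n1_top.png')
cv2.imwrite('pics/n1c.png',np.hstack([cv2.resize(w[90:230,270:390],(480,560),interpolation=cv2.INTER_CUBIC),cv2.resize(s[185:325,180:260],(320,560),interpolation=cv2.INTER_CUBIC)]))
```

```text
pred tip [[322.3305 208.8789]] [[206.9125 235.8814]] collar c [[321.7388 254.1184]]
stand base [ 0.5099 -0.3559  0.004 ]
```

View pics/n1c.png

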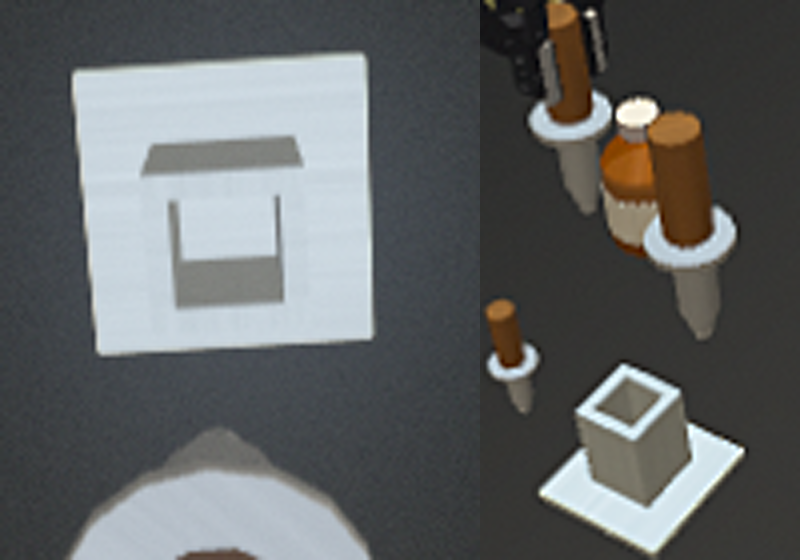

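Run:
```python
from h import *
np.set_printoptions(precision=4,suppress=True)
p=prm('wrist');S=prm('scene')
print(tri([(p,(325,197.5)),(S,(206.8,237.8))]))
g=lambda u,v:(u/4+270-.4,v/4+90-.4)
print('hole',plane(p,[g(170,197),g(280,194),g(284,300),g(176,307)],.07), plane(p,[g(170,197),g(280,194),g(284,300),g(176,307)],.07).mean(0))
k=lambda u,v:((u-480)/4+180-.4,v/4+185-.4)
X=plane(S,[k(627,378),k(662,404),k(629,423),k(592,402)],.07);print('hole scene',X,X.mean(0))
print('base',plane(p,[g(73,72),g(365,55),g(373,338),g(99,354)],.004).mean(0))
print('handle top',tri([(p,(325,333)),(S,k(562,15))]))
print('collar ctr',tri([(p,(324.5,245)),(S,k(570,117))]))
```

```text
(array([ 0.5107, -0.3583,  0.2149]), [np.float64(0.0002891858247899315), np.float64(0.0002891858247900245)])
hole [[ 0.4957 -0.3726  0.07  ]
 [ 0.4933 -0.3438  0.07  ]
 [ 0.5218 -0.3408  0.07  ]
 [ 0.5253 -0.3697  0.07  ]] [ 0.509  -0.3567  0.07  ]
hole scene [[ 0.5019 -0.3477  0.07  ]
 [ 0.5335 -0.3498  0.07  ]
 [ 0.5285 -0.3716  0.07  ]
 [ 0.4992 -0.3734  0.07  ]] [ 0.5158 -0.3606  0.07  ]
base [ 0.5097 -0.3563  0.004 ]
handle top (array([ 0.5158, -0.3571,  0.3449]), [np.float64(0.001753332775087347), np.float64(0.001753332775087288)])
collar ctr (array([ 0.5126, -0.3591,  0.2825]), [np.float64(0.0002831146775444512), np.float64(0.0002831146775446608)])
```

Request:
move_arm:
  increments: [0.004,0.045,0,0,0,0,1.0,0.008,0.09,0,0,0,0,1.0,0.012,0.135,0,0,0,0,1.0,0.016,0.18,0,0,0,0,1.0,0.02,0.225,0,0,0,0,1.0]

```text
clock: 36.7
position: [0.5328, -0.1319, 0.3011]
tool_rot: [0.687, 0.726, -0.001, -0.002]
contact_force: [0.5, -0.1, -0.4]
finger_gap: 0.0228
```

Request:
move_arm:
  increments: [0.004,0.045,0,0,0,0,1.0,0.008,0.09,-0.01,0,0,0,1.0,0.012,0.135,-0.02,0,0,0,1.0,0.016,0.18,-0.03,0,0,0,1.0,0.02,0.225,-0.04,0,0,0,1.0]

```text
clock: 37.2
position: [0.5527, 0.0927, 0.2608]
tool_rot: [0.687, 0.726, -0.002, -0.001]
contact_force: [0.6, 0.4, -1.1]
finger_gap: 0.0223
```

Request:
move_arm:
  increments: [0.001,0.02,-0.02,0,0,0,1.0,0.001,0.02,-0.04,0,0,0,1.0,0.001,0.02,-0.055,0,0,0,1.0,0.001,0.02,-0.06,0,0,0,1.0,0.001,0.02,-0.06,0,0,0,1.0]

```text
clock: 37.7
position: [0.5535, 0.1108, 0.2012]
tool_rot: [0.687, 0.726, -0.002, -0.001]
contact_force: [-0.9, -0.1, -1.1]
finger_gap: 0.0226
```

```bash
python3 look.py o1 wrist scene top
python3 - <<'E'
from h import *
w=cv2.imread('pics/o1_wrist.png');s=cv2.imread('pics/o1_scene.png')
cv2.imwrite('pics/o1c.png',np.hstack([cv2.resize(w[100:380,180:400],(440,560),interpolation=cv2.INTER_CUBIC),cv2.resize(s[140:230,290:350],(360,540),interpolation=cv2.INTER_CUBIC).copy() if 0 else cv2.resize(s[130:235,285:355],(360,560),interpolation=cv2.INTER_CUBIC)]))
E
```

```text
37.7 [0.5535 0.1108 0.2012] [ 0.6872  0.7264 -0.0018 -0.0012] 0.022587360173124574 [-0.9131 -0.1391 -1.0569]
```

View pics/o1c.png

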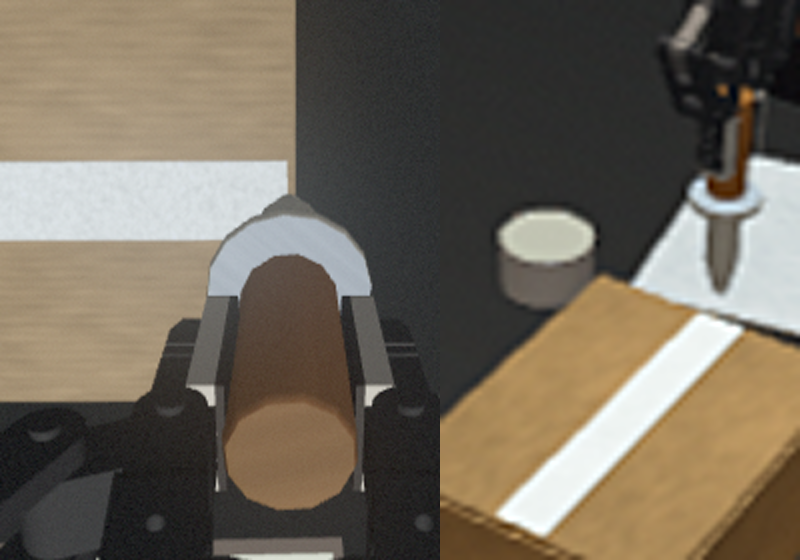

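View pics/o1_wrist.png

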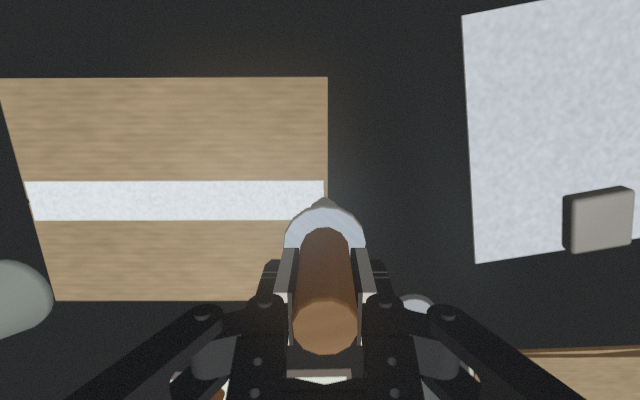

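Run:
```python
from h import *
from cell import *
np.set_printoptions(precision=4,suppress=True)
p=prm('wrist');S=prm('scene')
s=status.sense();print(s['position'],s['tool_rot'])
print(tri([(p,(325,197.5)),(S,(339.2,184))]))
print('strip from wrist',plane(p,[(324,180),(324,220),(27,181),(36,220)],.099))
print('px of seam_left',proj(p,[.555,.113,.099]))
u=lambda a,b:((a-440)/5.143+285-.4,b/5.333+130-.4)
print('strip left corners scene',plane(S,[u(700,312),u(742,330),u(498,515),u(546,536)],.099))
```

```text
[0.5555 0.111  0.2037] [0.6874 0.7263 0.0003 0.0003]
(array([0.5535, 0.1117, 0.1165]), [np.float64(0.0010782711020397241), np.float64(0.0010782711020396883)])
strip from wrist [[ 0.5453  0.11    0.099 ]
 [ 0.5764  0.1116  0.099 ]
 [ 0.5577 -0.1047  0.099 ]
 [ 0.5882 -0.1043  0.099 ]]
px of seam_left [[327.4543 192.9846]]
strip left corners scene [[ 0.543   0.1088  0.099 ]
 [ 0.5725  0.1087  0.099 ]
 [ 0.5564 -0.1046  0.099 ]
 [ 0.5861 -0.1028  0.099 ]]
```

Run:
```python
from h import *
np.set_printoptions(precision=4,suppress=True)
p=prm('wrist');S=prm('scene')
for z in(.112,.115,.118): print(z,'wrist',plane(p,[(325,198)],z),'scene',plane(S,[(339.2,184)],z))
for n in('o1',):
    im=cv2.imread('pics/o1_top.png'); cv2.imwrite('pics/o1t.png',cv2.resize(im[100:250,240:420],None,fx=4,fy=4))
```

```text
0.112 wrist [[0.5545 0.1112 0.112 ]] scene [[0.5507 0.1185 0.112 ]]
0.115 wrist [[0.5534 0.1111 0.115 ]] scene [[0.5529 0.1146 0.115 ]]
0.118 wrist [[0.5524 0.111  0.118 ]] scene [[0.5552 0.1108 0.118 ]]
```

```bash
python3 look.py o2 wrist wrist
python3 - <<'E'
from h import *
np.set_printoptions(precision=4,suppress=True)
p=prm('wrist');im=cv2.imread('pics/o2_wrist.png');hsv=cv2.cvtColor(im,cv2.COLOR_BGR2HSV)
m=((hsv[...,1]<45)&(hsv[...,2]>150)).astype(np.uint8)
for c in(40,100,160,220,270,300):
    rr=np.where(m[170:235,c])[0]+170;print(c,rr.min(),rr.max(),plane(p,[(c,(rr.min()+rr.max())/2)],.099))
cv2.imwrite('pics/o2c.png',cv2.resize(im[160:260,260:390],None,fx=5,fy=5,interpolation=cv2.INTER_CUBIC))
E
```

```text
37.85 [0.5555 0.111  0.2037] [0.6874 0.7263 0.0003 0.0003] 0.023106123822711353 [-0.3471 -0.4653 -1.291 ]
40 176 215 [[ 0.5688 -0.0976  0.099 ]]
100 176 215 [[ 0.5664 -0.0534  0.099 ]]
160 176 215 [[ 0.564  -0.0093  0.099 ]]
220 175 215 [[0.5613 0.0346 0.099 ]]
270 175 214 [[0.5589 0.0712 0.099 ]]
300 175 234 [[0.5655 0.0934 0.099 ]]
```

View pics/o2c.png

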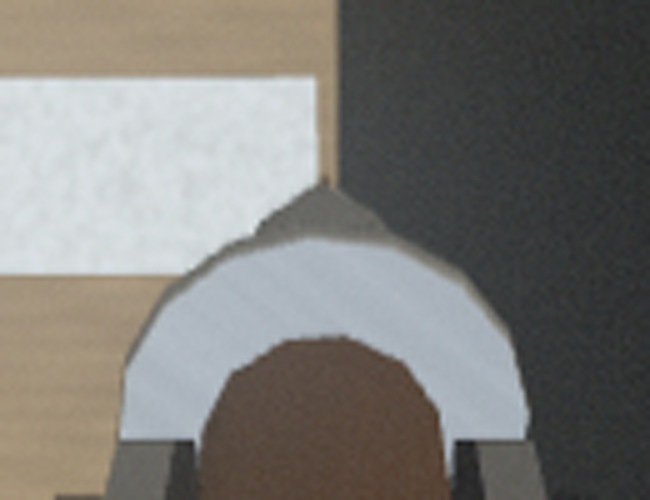

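With the arm settled, the tip sits under the TCP to within about 1 mm and 88 mm below it. The seam line is x ≈ 0.5565 at y = 0.111 and x ≈ 0.569 at y = −0.106. Lowering onto the left end.

Request:
move_arm:
  increments: [0.001,-0.001,-0.005,0,0,0,1.0,0.001,-0.001,-0.01,0,0,0,1.0,0.001,-0.001,-0.014,0,0,0,1.0,0.001,-0.001,-0.014,0,0,0,1.0,0.001,-0.001,-0.015,0,0,0,1.0]

```text
clock: 38.45
position: [0.5561, 0.1102, 0.1879]
tool_rot: [0.687, 0.726, -0.0, -0.0]
contact_force: [0.8, 0.3, -1.1]
finger_gap: 0.0225
```

Request:
move_arm:
  increments: [0,0,-0.001,0,0,0,1.0,0,0,-0.001,0,0,0,1.0,0,0,-0.002,0,0,0,1.0,0,0,-0.002,0,0,0,1.0]

```text
clock: 38.85
position: [0.5561, 0.1102, 0.1861]
tool_rot: [0.687, 0.726, 0.0, -0.0]
contact_force: [0.4, 0.3, -1.5]
finger_gap: 0.0228
```

Request:
move_arm:
  increments: [0,0,-0.001,0,0,0,1.0,0,0,-0.001,0,0,0,1.0,0,0,-0.002,0,0,0,1.0,0,0,-0.002,0,0,0,1.0]

```text
clock: 39.25
position: [0.5561, 0.1102, 0.184]
tool_rot: [0.687, 0.726, -0.0, -0.0]
contact_force: [-0.3, 0.1, -0.6]
finger_gap: 0.0225
```

Request:
move_arm:
  increments: [0,0,-0.001,0,0,0,1.0,0,0,-0.001,0,0,0,1.0]

```text
clock: 39.45
position: [0.5563, 0.1102, 0.1834]
tool_rot: [0.687, 0.726, 0.0, 0.0]
contact_force: [-0.9, 0.2, 1.2]
finger_gap: 0.0227
```

Request:
move_arm:
  increments: [0,0,-0.0005,0,0,0,1.0,0,0,-0.001,0,0,0,1.0,0,0,-0.001,0,0,0,1.0]

```text
clock: 39.75
position: [0.5564, 0.1102, 0.1827]
tool_rot: [0.687, 0.726, 0.0, 0.0]
contact_force: [-0.3, -0.3, 4.0]
finger_gap: 0.0227
```

Contact is about 5 N. I'll add slightly and rub toward −y at 25 mm/s, watching the force.

Request:
move_arm:
  increments: [0.0001,-0.0025,-0.0005,0,0,0,1.0,0.0003,-0.005,-0.0005,0,0,0,1.0,0.0004,-0.0075,-0.0005,0,0,0,1.0,0.0006,-0.01,-0.0005,0,0,0,1.0,0.0007,-0.0125,-0.0005,0,0,0,1.0]

```text
clock: 40.25
position: [0.5579, 0.1003, 0.1826]
tool_rot: [0.687, 0.727, 0.003, -0.001]
contact_force: [-0.4, 4.1, 4.3]
finger_gap: 0.0226
```

Request:
move_arm:
  increments: [0.0001,-0.0025,0,0,0,0,1.0,0.0003,-0.005,0,0,0,0,1.0,0.0004,-0.0075,0,0,0,0,1.0,0.0006,-0.01,0,0,0,0,1.0,0.0007,-0.0125,0,0,0,0,1.0]

```text
clock: 40.75
position: [0.5586, 0.0878, 0.1826]
tool_rot: [0.687, 0.727, 0.003, -0.001]
contact_force: [0.2, 4.7, 4.9]
finger_gap: 0.0226
```

Request:
move_arm:
  increments: [0.0001,-0.0025,0,0,0,0,1.0,0.0003,-0.005,0,0,0,0,1.0,0.0004,-0.0075,0,0,0,0,1.0,0.0006,-0.01,0,0,0,0,1.0,0.0007,-0.0125,0,0,0,0,1.0]

```text
clock: 41.25
position: [0.5594, 0.0754, 0.1826]
tool_rot: [0.687, 0.727, 0.003, -0.001]
contact_force: [-0.4, 6.7, 5.7]
finger_gap: 0.0227
```

Request:
move_arm:
  increments: [0.0001,-0.0025,0,0,0,0,1.0,0.0003,-0.005,0,0,0,0,1.0,0.0004,-0.0075,0,0,0,0,1.0,0.0006,-0.01,0,0,0,0,1.0,0.0007,-0.0125,0,0,0,0,1.0]

```text
clock: 41.75
position: [0.5601, 0.0629, 0.1826]
tool_rot: [0.687, 0.727, 0.003, -0.001]
contact_force: [0.6, 5.3, 5.8]
finger_gap: 0.0224
```

Request:
move_arm:
  increments: [0.0001,-0.0025,0,0,0,0,1.0,0.0003,-0.005,0,0,0,0,1.0,0.0004,-0.0075,0,0,0,0,1.0,0.0006,-0.01,0,0,0,0,1.0,0.0007,-0.0125,0,0,0,0,1.0]

```text
clock: 42.25
position: [0.5608, 0.0504, 0.1827]
tool_rot: [0.687, 0.727, 0.003, -0.001]
contact_force: [-0.4, 6.4, 5.4]
finger_gap: 0.0228
```

```bash
python3 look.py p1 wrist scene;python3 - <<'E'
from h import *
w=cv2.imread('pics/p1_wrist.png');s=cv2.imread('pics/p1_scene.png')
cv2.imwrite('pics/p1c.png',np.hstack([cv2.resize(w[100:380,180:400],(440,560),interpolation=cv2.INTER_CUBIC),cv2.resize(s[150:255,285:355],(360,560),interpolation=cv2.INTER_CUBIC)]))
E
```

```text
42.25 [0.5608 0.0504 0.1827] [ 0.6868  0.7269  0.0034 -0.0013] 0.022849639279070643 [-0.365   6.3914  5.3649]
```

View pics/p1c.png

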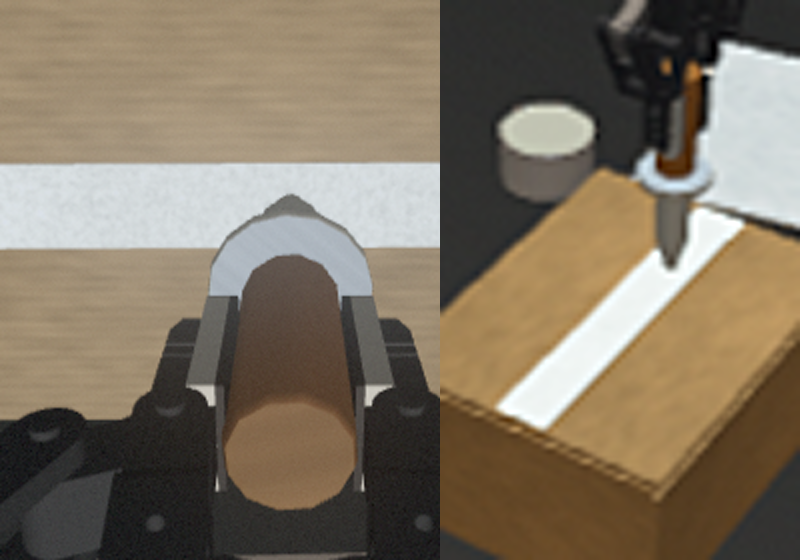

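In both views the tip rides the centre of the strip. Continuing.

Request:
move_arm:
  increments: [0.0001,-0.0025,0,0,0,0,1.0,0.0003,-0.005,0,0,0,0,1.0,0.0004,-0.0075,0,0,0,0,1.0,0.0006,-0.01,0,0,0,0,1.0,0.0007,-0.0125,0,0,0,0,1.0]

```text
clock: 42.85
position: [0.5615, 0.038, 0.1827]
tool_rot: [0.687, 0.727, 0.003, -0.001]
contact_force: [-0.1, 5.5, 5.5]
finger_gap: 0.0225
```

Request:
move_arm:
  increments: [0.0001,-0.0025,0,0,0,0,1.0,0.0003,-0.005,0,0,0,0,1.0,0.0004,-0.0075,0,0,0,0,1.0,0.0006,-0.01,0,0,0,0,1.0,0.0007,-0.0125,0,0,0,0,1.0]

```text
clock: 43.35
position: [0.5622, 0.0255, 0.1827]
tool_rot: [0.687, 0.727, 0.003, -0.001]
contact_force: [-0.9, 6.0, 5.7]
finger_gap: 0.0229
```

Request:
move_arm:
  increments: [0.0001,-0.0025,0,0,0,0,1.0,0.0003,-0.005,0,0,0,0,1.0,0.0004,-0.0075,0,0,0,0,1.0,0.0006,-0.01,0,0,0,0,1.0,0.0007,-0.0125,0,0,0,0,1.0]

```text
clock: 43.85
position: [0.5629, 0.013, 0.1827]
tool_rot: [0.687, 0.727, 0.003, -0.001]
contact_force: [-0.6, 5.5, 5.4]
finger_gap: 0.0223
```

Request:
move_arm:
  increments: [0.0001,-0.0025,0,0,0,0,1.0,0.0003,-0.005,0,0,0,0,1.0,0.0004,-0.0075,0,0,0,0,1.0,0.0006,-0.01,0,0,0,0,1.0,0.0007,-0.0125,0,0,0,0,1.0]

```text
clock: 44.35
position: [0.5636, 0.0005, 0.1827]
tool_rot: [0.687, 0.727, 0.003, -0.001]
contact_force: [-0.8, 6.2, 5.2]
finger_gap: 0.0224
```

Request:
move_arm:
  increments: [0.0001,-0.0025,0,0,0,0,1.0,0.0003,-0.005,0,0,0,0,1.0,0.0004,-0.0075,0,0,0,0,1.0,0.0006,-0.01,0,0,0,0,1.0,0.0007,-0.0125,0,0,0,0,1.0]

```text
clock: 44.85
position: [0.5643, -0.012, 0.1826]
tool_rot: [0.687, 0.727, 0.003, -0.001]
contact_force: [0.4, 6.1, 5.8]
finger_gap: 0.0226
```

Request:
move_arm:
  increments: [0.0001,-0.0025,0,0,0,0,1.0,0.0003,-0.005,0,0,0,0,1.0,0.0004,-0.0075,0,0,0,0,1.0,0.0006,-0.01,0,0,0,0,1.0,0.0007,-0.0125,0,0,0,0,1.0]

```text
clock: 45.35
position: [0.565, -0.0245, 0.1826]
tool_rot: [0.687, 0.727, 0.003, -0.001]
contact_force: [0.0, 6.1, 4.8]
finger_gap: 0.0228
```

Request:
move_arm:
  increments: [0.0001,-0.0025,0,0,0,0,1.0,0.0003,-0.005,0,0,0,0,1.0,0.0004,-0.0075,0,0,0,0,1.0,0.0006,-0.01,0,0,0,0,1.0,0.0007,-0.0125,0,0,0,0,1.0]

```text
clock: 45.85
position: [0.5657, -0.0371, 0.1826]
tool_rot: [0.687, 0.727, 0.003, -0.001]
contact_force: [0.3, 6.1, 5.9]
finger_gap: 0.0221
```

Request:
move_arm:
  increments: [0.0001,-0.0025,0,0,0,0,1.0,0.0003,-0.005,0,0,0,0,1.0,0.0004,-0.0075,0,0,0,0,1.0,0.0006,-0.01,0,0,0,0,1.0,0.0007,-0.0125,0,0,0,0,1.0]

```text
clock: 46.35
position: [0.5664, -0.0496, 0.1826]
tool_rot: [0.687, 0.727, 0.003, -0.001]
contact_force: [-0.9, 7.0, 5.6]
finger_gap: 0.0227
```

Request:
move_arm:
  increments: [0.0001,-0.0025,0,0,0,0,1.0,0.0003,-0.005,0,0,0,0,1.0,0.0004,-0.0075,0,0,0,0,1.0,0.0006,-0.01,0,0,0,0,1.0,0.0007,-0.0125,0,0,0,0,1.0]

```text
clock: 46.85
position: [0.5671, -0.0622, 0.1825]
tool_rot: [0.687, 0.727, 0.003, -0.001]
contact_force: [0.4, 6.8, 5.9]
finger_gap: 0.0228
```

Request:
move_arm:
  increments: [0.0001,-0.0025,0,0,0,0,1.0,0.0003,-0.005,0,0,0,0,1.0,0.0004,-0.0075,0,0,0,0,1.0,0.0006,-0.01,0,0,0,0,1.0,0.0007,-0.0125,0,0,0,0,1.0]

```text
clock: 47.35
position: [0.5677, -0.0747, 0.1825]
tool_rot: [0.687, 0.727, 0.003, -0.001]
contact_force: [-0.2, 6.5, 5.5]
finger_gap: 0.0228
```

Request:
move_arm:
  increments: [0.0001,-0.0025,0,0,0,0,1.0,0.0003,-0.005,0,0,0,0,1.0,0.0004,-0.0075,0,0,0,0,1.0,0.0006,-0.01,0,0,0,0,1.0,0.0007,-0.0125,0,0,0,0,1.0]

```text
clock: 47.85
position: [0.5684, -0.0872, 0.1824]
tool_rot: [0.687, 0.727, 0.003, -0.001]
contact_force: [0.4, 5.6, 5.3]
finger_gap: 0.023
```

```bash
python3 look.py p2 wrist scene;python3 - <<'E'
from h import *
w=cv2.imread('pics/p2_wrist.png');s=cv2.imread('pics/p2_scene.png')
cv2.imwrite('pics/p2c.png',np.hstack([cv2.resize(w[100:380,180:400],(440,560),interpolation=cv2.INTER_CUBIC),cv2.resize(s[150:255,285:355],(360,560),interpolation=cv2.INTER_CUBIC)]))
E
```

```text
47.85 [ 0.5684 -0.0872  0.1824] [ 0.6867  0.7269  0.0031 -0.0011] 0.022982581137379932 [0.4107 5.6383 5.2879]
```

View pics/p2c.png

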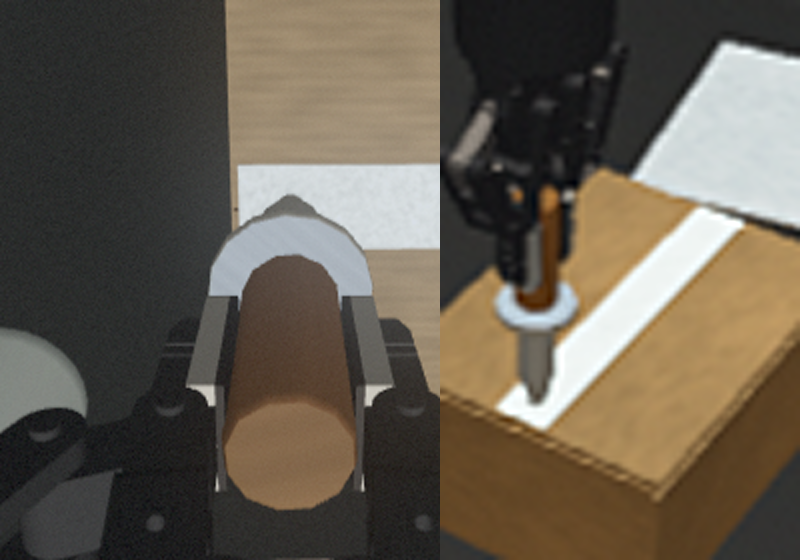

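The tip is still centred, about 22 mm from the lid's right edge. Finishing the rub.

Request:
move_arm:
  increments: [0.0001,-0.0025,0,0,0,0,1.0,0.0003,-0.005,0,0,0,0,1.0,0.0004,-0.0075,0,0,0,0,1.0,0.0006,-0.01,0,0,0,0,1.0,0.0007,-0.0125,0,0,0,0,1.0]

```text
clock: 48.45
position: [0.569, -0.0998, 0.1824]
tool_rot: [0.687, 0.727, 0.003, -0.001]
contact_force: [0.6, 6.2, 6.2]
finger_gap: 0.0226
```

Request:
move_arm:
  increments: [0.0001,-0.002,0,0,0,0,1.0,0.0002,-0.004,0,0,0,0,1.0,0.0003,-0.006,0,0,0,0,1.0,0.0004,-0.008,0,0,0,0,1.0,0.0005,-0.0095,0,0,0,0,1.0]

```text
clock: 48.95
position: [0.568, -0.1123, 0.1809]
tool_rot: [0.687, 0.726, -0.001, -0.0]
contact_force: [-0.3, 0.3, -0.7]
finger_gap: 0.0224
```

```bash
python3 look.py p3 wrist scene;python3 - <<'E'
from h import *
w=cv2.imread('pics/p3_wrist.png');s=cv2.imread('pics/p3_scene.png')
cv2.imwrite('pics/p3c.png',np.hstack([cv2.resize(w[160:260,260:360],(440,440),interpolation=cv2.INTER_CUBIC),cv2.resize(s[170:255,265:335],(360,440),interpolation=cv2.INTER_CUBIC)]))
E
```

```text
48.95 [ 0.568  -0.1123  0.1809] [ 0.6873  0.7264 -0.0008 -0.0003] 0.022392423824418188 [-0.2578  0.2529 -0.7427]
```

View pics/p3c.png

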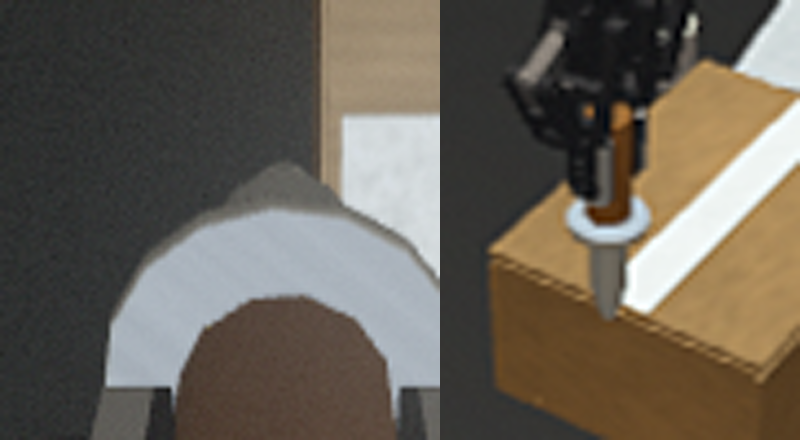

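The tip ran in contact to the edge and then just slid off the right end, so the rub covers that end fully. Lifting and returning to the stand.

Request:
move_arm:
  increments: [0,0,0.03,0,0,0,1.0,0,0,0.07,0,0,0,1.0,0,0,0.11,0,0,0,1.0,-0.003,-0.02,0.12,0,0,0,1.0,-0.01,-0.05,0.12,0,0,0,1.0]

```text
clock: 49.55
position: [0.5602, -0.1617, 0.3042]
tool_rot: [0.686, 0.727, 0.001, 0.002]
contact_force: [0.3, -1.3, -2.3]
finger_gap: 0.0227
```

Request:
move_arm:
  increments: [-0.01,-0.045,0,0,0,0,1.0,-0.02,-0.09,0,0,0,0,1.0,-0.03,-0.135,0,0,0,0,1.0,-0.04,-0.175,0,0,0,0,1.0,-0.0444,-0.197,0,0,0,0,1.0]

```text
clock: 50.05
position: [0.5125, -0.3622, 0.3007]
tool_rot: [0.688, 0.725, -0.001, -0.0]
contact_force: [0.8, 1.7, -1.2]
finger_gap: 0.0228
```

Request:
move_arm:
  increments: [0,0,-0.03,0,0,0,1.0,0,0,-0.06,0,0,0,1.0,0,0,-0.08,0,0,0,1.0,0,0,-0.08,0,0,0,1.0,0,0,-0.08,0,0,0,1.0]

```text
clock: 50.55
position: [0.5138, -0.3588, 0.2215]
tool_rot: [0.687, 0.726, -0.0, -0.001]
contact_force: [0.7, 0.1, -0.5]
finger_gap: 0.0226
```

```bash
python3 look.py q1 wrist scene;python3 - <<'E'
from h import *
w=cv2.imread('pics/q1_wrist.png');s=cv2.imread('pics/q1_scene.png')
cv2.imwrite('pics/q1c.png',np.hstack([cv2.resize(w[120:260,260:390],(440,474),interpolation=cv2.INTER_CUBIC),cv2.resize(s[240:325,185:250],(360,474),interpolation=cv2.INTER_CUBIC)]))
p=prm('wrist');print(proj(p,[.514,-.3585,.07]))
E
```

```text
50.55 [ 0.5138 -0.3588  0.2215] [ 0.6873  0.7264 -0.0002 -0.0006] 0.02257264926774991 [ 0.6585  0.0769 -0.474 ]
[[325.90181434 174.59292622]]
```

View pics/q1c.png

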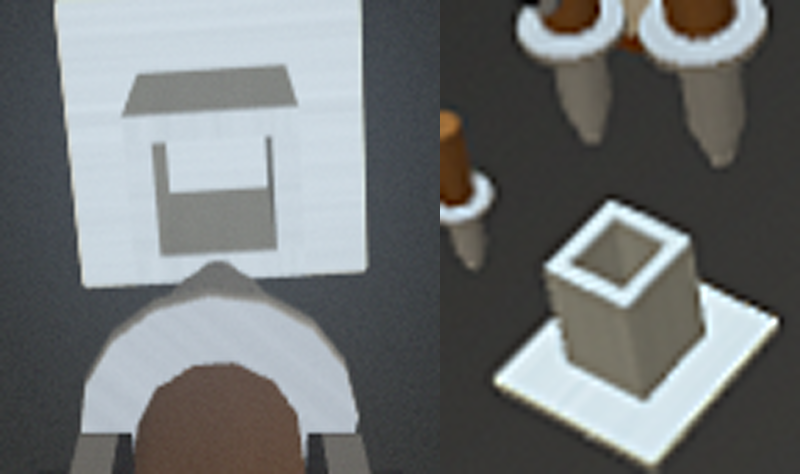

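View pics/q1_scene.png

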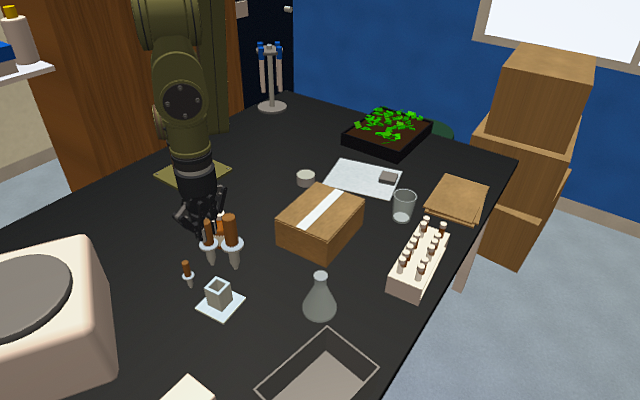

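The tip hangs in front of the hole, whose centre is near (323,178) in the wrist view. Correcting by about 1.5 mm and lowering.

Request:
move_arm:
  increments: [0.0015,-0.001,-0.02,0,0,0,1.0,0.0015,-0.001,-0.035,0,0,0,1.0,0.0015,-0.001,-0.045,0,0,0,1.0,0.0015,-0.001,-0.05,0,0,0,1.0,0.0015,-0.001,-0.05,0,0,0,1.0]

```text
clock: 51.15
position: [0.5157, -0.3598, 0.1717]
tool_rot: [0.687, 0.726, -0.0, -0.0]
contact_force: [0.3, 0.9, -1.5]
finger_gap: 0.0226
```

```bash
python3 look.py q2 wrist scene;python3 - <<'E'
from h import *
w=cv2.imread('pics/q2_wrist.png');s=cv2.imread('pics/q2_scene.png')
cv2.imwrite('pics/q2c.png',np.hstack([cv2.resize(w[120:260,260:390],(440,474),interpolation=cv2.INTER_CUBIC),cv2.resize(s[240:325,185:250],(360,474),interpolation=cv2.INTER_CUBIC)]))
E
```

```text
51.15 [ 0.5157 -0.3598  0.1717] [ 0.6872  0.7265 -0.     -0.0001] 0.022599611954503898 [ 0.3445  0.884  -1.5086]
```

View pics/q2c.png

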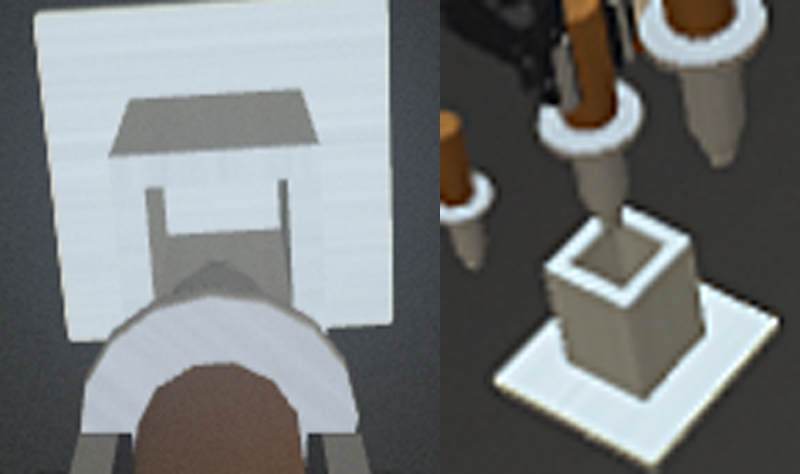

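The tip lines up with the hole (cols 215 and 219). Inserting.

Request:
move_arm:
  increments: [0,0,-0.008,0,0,0,1.0,0,0,-0.016,0,0,0,1.0,0,0,-0.024,0,0,0,1.0,0,0,-0.03,0,0,0,1.0,0,0,-0.035,0,0,0,1.0]

```text
clock: 51.75
position: [0.5153, -0.3596, 0.1356]
tool_rot: [0.687, 0.726, -0.0, -0.001]
contact_force: [0.5, -0.4, -1.0]
finger_gap: 0.0224
```

Request:
move_arm:
  increments: [0,0,-0.01,0,0,0,1.0,0,0,-0.02,0,0,0,1.0,0,0,-0.03,0,0,0,1.0,0,0,-0.036,0,0,0,1.0,0,0,-0.038,0,0,0,1.0]

```text
clock: 52.25
position: [0.515, -0.3594, 0.0974]
tool_rot: [0.687, 0.726, -0.0, -0.001]
contact_force: [0.3, 0.7, -1.9]
finger_gap: 0.0226
```

Request:
move_arm:
  increments: [0,0,-0.0015,0,0,0,1.0,0,0,-0.003,0,0,0,1.0,0,0,-0.004,0,0,0,1.0,0,0,-0.005,0,0,0,1.0,0,0,-0.005,0,0,0,1.0]

```text
clock: 52.75
position: [0.516, -0.36, 0.095]
tool_rot: [0.687, 0.726, 0.0, 0.001]
contact_force: [-1.7, 1.1, 4.4]
finger_gap: 0.0229
```

Seated (about +5 N reaction at the expected height). Releasing and lifting.

Request:
move_arm:
  increments: [0,0,0.001,0,0,0,0.7,0,0,0.001,0,0,0,0.4,0,0,0.001,0,0,0,0.2,0,0,0.001,0,0,0,0.2,0,0,0.001,0,0,0,0.2]

```text
clock: 53.25
position: [0.5156, -0.3598, 0.0945]
tool_rot: [0.687, 0.726, -0.0, -0.0]
contact_force: [-0.5, 0.3, -0.0]
finger_gap: 0.0686
```

Request:
move_arm:
  increments: [0,0,0.03,0,0,0,0.2,0,0,0.07,0,0,0,0.2,0,0,0.115,0,0,0,0.2,0,0,0.16,0,0,0,0.2,-0.02,0.03,0.2,0,0,0,0.2]

```text
clock: 53.75
position: [0.499, -0.3343, 0.2934]
tool_rot: [0.688, 0.726, 0.0, 0.002]
contact_force: [0.6, 0.8, -0.8]
finger_gap: 0.0684
```

Request:
move_arm:
  increments: [-0.04,0.02,0.02,0,0,0,0.2,-0.08,0.04,0.02,0,0,0,0.2,-0.12,0.06,0.02,0,0,0,0.2,-0.15,0.08,0.02,0,0,0,0.2,-0.15,0.08,0.02,0,0,0,0.2]

```text
clock: 54.25
position: [0.3428, -0.2491, 0.3122]
tool_rot: [0.687, 0.726, -0.0, -0.001]
contact_force: [0.2, -0.9, -0.2]
finger_gap: 0.0681
```

```bash
python3 look.py r1 scene top
python3 - <<'E'
from h import *
s=cv2.imread('pics/r1_scene.png')
cv2.imwrite('pics/r1c.png',cv2.resize(s[130:330,170:390],None,fx=3,fy=3,interpolation=cv2.INTER_CUBIC))
E
```

```text
54.25 [ 0.3428 -0.2491  0.3122] [ 0.6874  0.7263 -0.0002 -0.0011] 0.06811174004713355 [ 0.1709 -0.8586 -0.1685]
```

View pics/r1c.png

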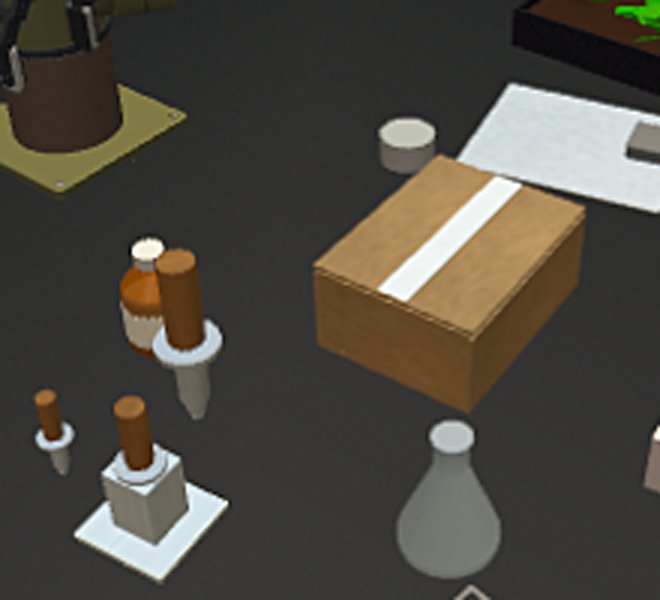

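View pics/r1_top.png

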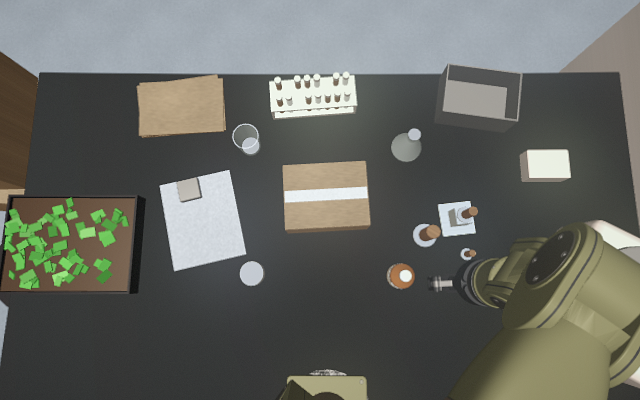

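The lid is shut flat with the strip centred, the burnisher hangs in the stand, and the bystanders sit where they started. The arm is clear. Handing in.

```bash
python3 -c "
from cell import *
print(order.close_job())"
```

```text
the job is handed in; nothing more can be done
None
```

The job is handed in at about 54 s of the 210 s limit; no verdict was reported.

- **Packing:** All four jars went upright into the carton, seen from above before closing.
- **Closing:** I folded the left and right flaps first, then near, then far. The last pictures show the lid flat with the strip centred.
- **Rubbing:** I pressed with about 5–7 N at 25 mm/s, with the tip on the centre of the strip.
- **Putting back:** The middle burnisher hangs in its stand with the collar on the tube top. The timer, beaker, bottle, flask and dishes look unmoved in the last pictures.

Not everything went cleanly:

- **Jar 1:** The hand bore sideways on the left rim with about 24 N while I placed it.
- **Jar 2:** It touched down on the carton floor with about 44 N. I read that as the held jar, not the hand, so it should not count against the 40 N limit on the gripper's body. I could not confirm it.
- **Seam ends:** The rub began an estimated 3–4 mm inside the left end. It ran just past the right end, where the tip slid off the edge without harm.
- **Camera disagreement:** The cameras differed by up to about 3 mm on the carton and up to about 7 mm on the stand. The larger stand readings came while the arm was still settling. I aligned by the live view where it mattered.
- **Knocked jar:** I saw no jar moved aside during the run.

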